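Dock the power bank and select its charging mode

ROBOT

A 7-joint arm with a two-finger parallel gripper is mounted at the origin on the work surface; the furniture and walls round the work are solid. World frame = base frame: x ahead of the robot, y to its left, z up, the work surface at z = 0. Lengths are in m, angles in degrees, forces in N, time in s.
With the tool pointing down it reaches from about 0.425 to 0.875 m from the base axis. Payload 4.7 kg.
Tool frame: the origin (TCP) lies at the very end of the fingers, on their centre line; the grasp point (between the pads) lies 19 mm behind it; z points along the fingers, y is the direction in which the jaws open and shut (so a half turn about z gives the same grasp; the last joint's range is limited). The gripper opens to 87 mm and grips with 3 to 60 N. Pads are 19 mm wide; open, the fingers measure 117 mm over their backs; the gripper's body (75 mm by 190 mm) begins 51 mm behind the grasp point.
Start: joints at [63.891, 18.392, -4.016, 83.108, 1.295, 78.541, -3.26], TCP at [0.294, -0.58, 0.223] pointing down, gripper open.
Joint ranges: [-163.93, 163.93], [-17.29, 119.83], [-79.2, 71.16], [3.27, 140.29], [-89.18, 269.18], [5.43, 117.66], [-154.24, 154.24]. Speed limits (degrees/s): [147.25, 147.25, 180, 180, 180, 180, 180].

INTERFACE

Orientations are given as [roll, pitch, yaw] about the fixed x, y, z axes, in that order (R = Rz(yaw) Ry(pitch) Rx(roll)).
In Python, from cell import sensors, imaging, ticket gives the robot as it stands.
- The arm moves only by the tool carry_out, never from a script. Its argument "plan" is a list of rows, each an object of numbers: "fingers": the closure, from -1 (fully open) to 1 (shut); "dx", "dy", "dz": the shift along the tool's x, y, z normalised to -1 to 1, where 1 is 0.03 m; "rx", "ry", "rz": the turn, a rotation vector about the tool's x, y, z normalised to -1 to 1, where 1 is 10 degrees. A call has 1 to 12 rows; each row shifts and turns the commanded pose from where the row before left it, along the tool's axes as they then stand; what a row does not reach is not made up. A row lasts 1/8 s, in which the tool goes at most 62.5 mm and 10.7 degrees, less where a joint would pass 70% of its speed; a pose out of reach is approached as far as the arm can. A call with a number of a shift or a turn outside -1 to 1 is refused whole. A call with a gripper value outside its range is refused whole. The fingers move at their own pace and stop on an object; "force" is the grip in N (left out, the last holds). Time passes only in rows, so rows that do not move let the fingers close. It gives the time, the measured TCP pose, the force and the opening at its end, in the units of the state.
- sensors.get_obs(): the state, without advancing time (a new reading comes with each control period).
- imaging.read_camera(name): name is "scene" or "top"; returns a dict with "color" (420x560x3 uint8, red, green, blue), "mtx" (3x3 intrinsics, pixels), "extrinsics" (4x4, takes a point from world to camera coordinates). Camera axes: x right, y down, z forward; pixel columns grow to the right and rows downward; lengths in m; the calibration is good to about 2 mm. A picture is of the moment at which its call begins. There is no depth.
- ticket.sign_off(): hands the job in, once; it reports no verdict.
The state is a dict: "time_s": time; "qpos": joint angles; "joint_velocities": joint speeds; "effort": joint torques, N m; "tool_pos": TCP position; "tool_rot": TCP orientation; "force": force on the tool from outside, world axes, zero at the start; "wrist_torque": the same for the moment, N m; "grip_width": finger opening in m.
Only numpy, scipy, OpenCV 4.12 (cv2) and the standard library are available. Lean on these libraries where they do the work, as an engineer would, in place of code of your own. Each camera call takes 0.05 s, during which the arm holds its last target.

TASK

Slide the grey power bank fully home into the charging dock, under the hood at the far end, until the spring catch clicks up behind it. Then turn the station's selector so that it points to the two-dot mark and rests in that detent, and let go.

Things in the scene. Friction and masses are not known exactly. Their poses are not given: they have to be found in the camera images.
- power_bank: Loose slim grey power bank, a box 50 x 102 x 16 mm, 0.34 kg (+-15 %). Origin: centre of its underside; x across the 50 mm width, y along the 102 mm length, z up. Starts flat on the desk, left of the station. Either end may go in first; same side up. Grip its long sides at least 5 mm above its underside, so that the fingers clear the dock's fences.
- station: Charging station fixed to the desk: dark base plate with a dock on its left part and a grey selector box on its right. Origin on the desk; x = slide-in direction of the dock (away from the robot), y left, z up. Base x -80 to 82, y -128 to 108 mm. Selector box x -57 to 69, y -125 to -15 mm, top 45 mm above the desk. Dock: centre line y = 65 mm, open towards -x, floor 12 mm above the desk.
- dock_home (a point): Fixed point on the dock floor at x 11, y 65, z 12 mm of the station (axes as the station's): where the centre of the bank's underside lies when the bank is against the stop. Two side fences rise 4 mm above the floor, inner faces 55 mm apart, from x = -34 to 62 mm of the station, flared wider from x = -34 back to -58 mm; each is 6 mm thick.
- dock_stop (a point): Fixed point at the foot of the upright stop face at the dock's far end: x 62, y 65, z 12 mm of the station. A hood covers the dock from x = 42 to 70 mm of the station, underside 20 mm and top 25 mm above the dock floor, with a turned-up lip reaching to x = 32 mm (rising to 28 mm above the floor); the bank's front 20 mm must slide under it.
- catch (a joint): Spring catch, a steel nose 24 mm wide in the middle of the dock floor: 0 = up (4.5 mm above the floor), grows when pressed down, 0.0045 m = flush. Ramp towards the mouth, x -66 to -48 mm of the station; upright face at x = -42.5 mm, 2.5 mm behind a bank that is home. The bank presses it down (under 2 N) when slid or set over it; it springs up once the bank's rear end has passed.
- selector (a joint): Angle of the detented selector in rad, growing clockwise from above; 0 = pointing along the station's +x. Detents (a spring pulls to the nearest): -0.9 ring (off), -0.3 one dot, +0.3 two dots, +0.9 three dots; stops at +-1.1. Takes about 0.13 N m to turn over a detent. Starts at the ring or at one dot.
- selector_grip (a point): On the selector's axis (x -14, y -70 mm of the station), half way up its bar grip, 65 mm above the desk. Black disc, 60 mm diameter, top 54 mm above the desk; on it an upright light grey bar 14 mm thick, 58 mm long (28 mm behind the axis to 30 mm ahead), 54 to 76 mm above the desk. x axis: along the bar to its pointed end, which has a dark line on top.
- two_dot_mark (a point): Fixed point at the two-dot mark on the selector box's top, 45 mm above the desk and 47 mm from the selector's axis. The four white marks go clockwise from above (left to right across the far side of the selector): ring (off), one dot, two dots, three dots, at 0.9 and 0.3 rad left, 0.3 and 0.9 rad right of the station's +x.
Not all that is in view belongs to the job. Of the things that look like the power_bank, take the one that is farthest from the robot's base at the start.

How it is judged (in metres and radians):
On the way, in this order (a step that is already met when the one before it is completed fails the run):
1. the power bank is home in the dock and the catch is up behind it (horizontal distance between power_bank and dock_home below 0.006 m and z of power_bank in the frame of station below 0.015 m and value of joint catch below 0.0015 m), for 0.2 s.
2. the selector points to the two-dot mark (value of joint selector between 0.18 and 0.42 rad), for 0.2 s.
At the end, for the whole second after the job is handed in: The power bank lies flat on the dock floor (within 3 mm), lengthwise in the dock (within 0.12 rad), its centre within 6 mm of the home point, at rest; the catch is up behind it (within 1.5 mm); the selector rests at the two-dot mark (0.3 +- 0.12 rad) (all of step 1 and all of step 2 and z of power_bank in the frame of station above 0.009 m and angle between power_bank's own z axis and vertical below 0.1 rad and angle between the y axis of power_bank and the x axis of station, either way round below 0.12 rad and linear speed of power_bank below 0.01 m/s); the robot touches nothing.
It also fails if it takes over 61 s, if anything falls off the work surface, if the arm or the gripper's body presses on something with over 40 N, if the wrist force passes 120 N, or if a joint passes its speed limit or range.

## Working session

There is one attempt and no reset: what is moved stays moved. The work goes in short steps, Python scripts to look and compute and a tool call to move; the robot and the scene stay as the last step left them, time stands still between calls to the robot, and variables do not carry over. Pictures are saved under pics/ and viewed, and the job is handed in when it is done.

Besides the shell and the picture viewer there is one more tool, called after "Call:" as a command line: name --argument value ..., lists and objects as JSON in quotes. carry_out: Moves the arm, as the interface text tells. Scaled input: -1 to 1 covers 0.03 m each way for a shift and 10 degrees each way for a turn. Its arguments: {"type":"object","properties":{"plan":{"type":"array"},"force":{"type":"number"}},"required":["plan"]}

```bash
ls; mkdir -p pics; python3 - <<'E'
from cell import sensors, imaging
import cv2
print(sensors.get_obs())
for n in("scene","top"):
    d=imaging.read_camera(n); cv2.imwrite(f"pics/{n}0.png",d["color"][:,:,::-1]); print(d["mtx"],d["extrinsics"])
E
```

```text
pics
{'time_s': 0.0, 'qpos': array([63.89048224, 18.44114887, -4.01433814, 83.175234  ,  1.29680036,
       78.54081701, -3.26032826]), 'joint_velocities': array([ 0.11471878, -0.05760238,  0.06077428, -0.09061346,  0.05190782,
        0.02960598,  0.08336924]), 'effort': array([-1.17295775e-03, -4.91291177e+01, -4.04220382e-01, -3.12532675e+01,
       -6.38803560e-02,  4.37011337e-02,  1.54661639e-04]), 'tool_pos': array([ 0.29393864, -0.57911615,  0.22143478]), 'tool_rot': array([-1.79888139e+02,  7.89183979e-03,  2.69181813e+01]), 'force': array([ 0.03634211, -0.82984538, -0.10512026]), 'wrist_torque': array([-0.05234763,  0.00912016,  0.01859127]), 'grip_width': 0.08669258297867748}
[[392.95047015   0.         280.74180013]
 [  0.         392.95047015 214.05808571]
 [  0.           0.           1.        ]] [[-0.76232582 -0.64715171 -0.00734886  0.42448759]
 [-0.34094342  0.41122119 -0.84537253  0.24664384]
 [ 0.55010628 -0.64194377 -0.53412665  0.58507825]
 [ 0.          0.          0.          1.        ]]
[[491.06153719   0.         275.32661494]
 [  0.         491.06153719 208.39735981]
 [  0.           0.           1.        ]] [[-1.79570493e-02 -9.99838627e-01 -5.14870189e-04  1.01436970e-02]
 [-9.75734772e-01  1.76365310e-02 -2.18244377e-01  5.78179677e-01]
 [ 2.18218239e-01 -3.41664831e-03 -9.75894014e-01  8.57052829e-01]
 [ 0.00000000e+00  0.00000000e+00  0.00000000e+00  1.00000000e+00]]
```

View pics/scene0.png

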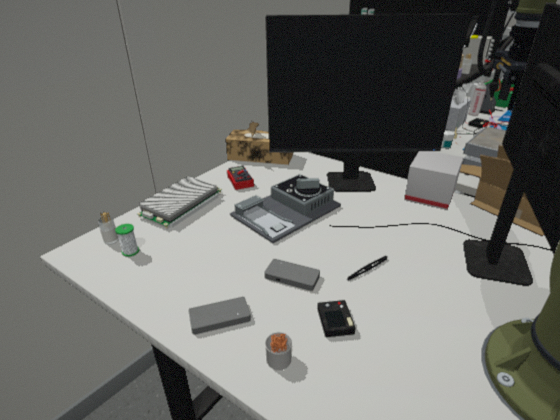

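View pics/top0.png

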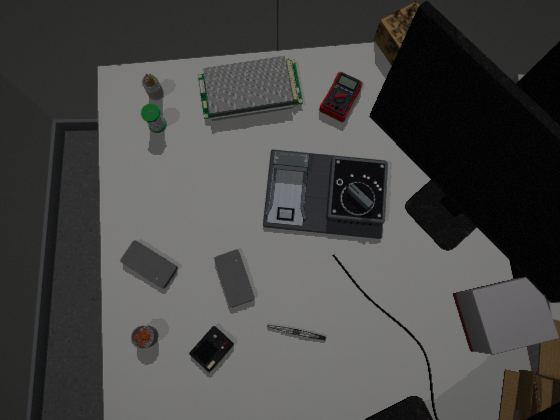

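```bash
cat > h.py <<'E'
import numpy as np, cv2
from cell import sensors, imaging
def ray(d,u,v,z):
    K=d["mtx"];E=d["extrinsics"];R=E[:3,:3];t=E[:3,3]
    c=-R.T@t; r=R.T@np.linalg.inv(K)@np.array([u,v,1.0])
    return c+r*(z-c[2])/r[2]
def proj(d,p):
    q=d["mtx"]@(d["extrinsics"][:3,:3]@np.asarray(p,float)+d["extrinsics"][:3,3]); return q[:2]/q[2]
def crop(d,x0,y0,x1,y1,s,name):
    im=d["color"][y0:y1,x0:x1,::-1]
    cv2.imwrite("pics/"+name,cv2.resize(im,None,fx=s,fy=s,interpolation=cv2.INTER_CUBIC))
E
python3 - <<'E'
from h import *
d=imaging.read_camera("top"); s=imaging.read_camera("scene")
crop(d,255,140,400,245,5,"st_top.png"); crop(d,110,230,265,320,5,"banks_top.png")
crop(s,180,160,345,340,4,"st_scene.png") if 0 else crop(s,225,170,345,240,6,"st_scene.png")
crop(s,180,250,330,340,5,"banks_scene.png")
hsv=cv2.cvtColor(d["color"],cv2.COLOR_RGB2HSV)
g=cv2.cvtColor(d["color"],cv2.COLOR_RGB2GRAY)
m=(g<125).astype(np.uint8)
n,l,st,ce=cv2.connectedComponentsWithStats(m)
for i in range(1,n):
    if 300<st[i,4]<20000:
        c=max(cv2.findContours((l==i).astype(np.uint8),0,1)[0],key=len)
        r=cv2.minAreaRect(c); print(st[i],ce[i].round(1),r)
        bx=cv2.boxPoints(r)
        for z in (0.012,0.016):
            P=np.array([ray(d,*b,z) for b in bx]); print(z,P.mean(0).round(4),np.linalg.norm(P.mean(0)[:2]),[round(float(np.linalg.norm(P[k]-P[k-1])),4) for k in range(4)])
E
python3 - <<'E'
from h import *
d=imaging.read_camera("top")
g=cv2.cvtColor(d["color"],cv2.COLOR_RGB2GRAY)
print(g.shape,g[265,150],g[280,235],g[330,180],g[264,100:190:3])
m=(g<110).astype(np.uint8)
n,l,st,ce=cv2.connectedComponentsWithStats(m); print(n,st[:,4])
E
```

```text
(420, 560) 59 63 120 [ 67 122 121 121 122 122 122 122  66  60  63  62  61  62  59  58  61  61
  62  61  60  60  60  60  60 103 106 109 125 123]
18 [ 94334 115332   6157      3   1636   1721      1   8874      2      1
      1      4    244   1917   1821   1123   1488    541]
```

View pics/st_top.png

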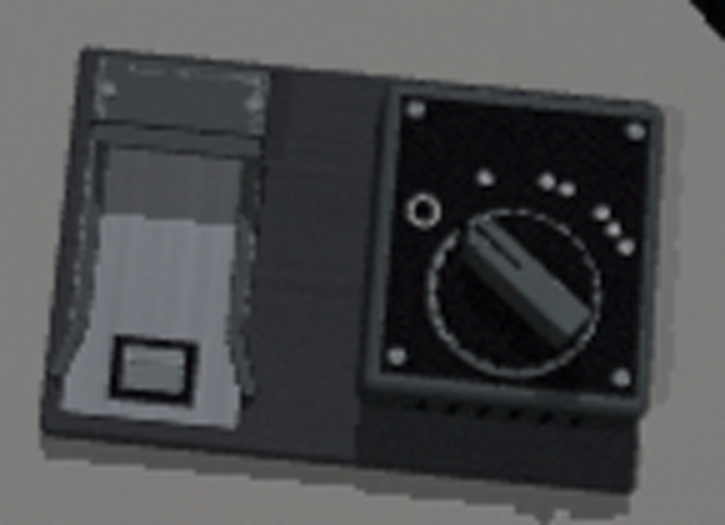

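View pics/banks_top.png

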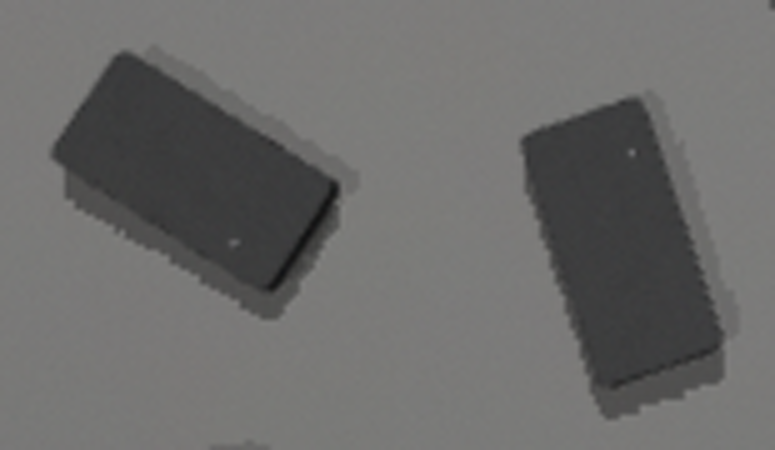

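View pics/st_scene.png

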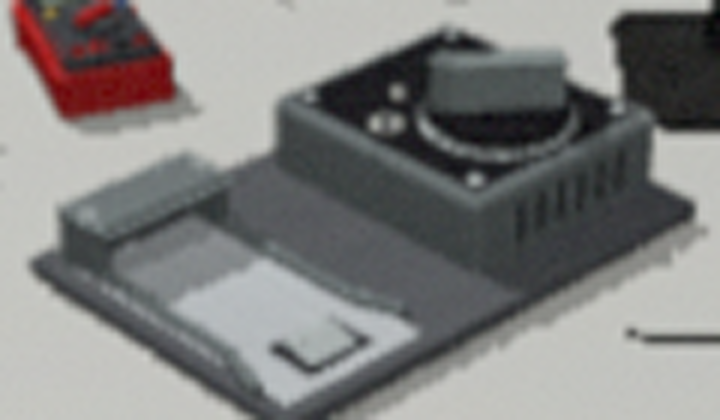

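View pics/banks_scene.png

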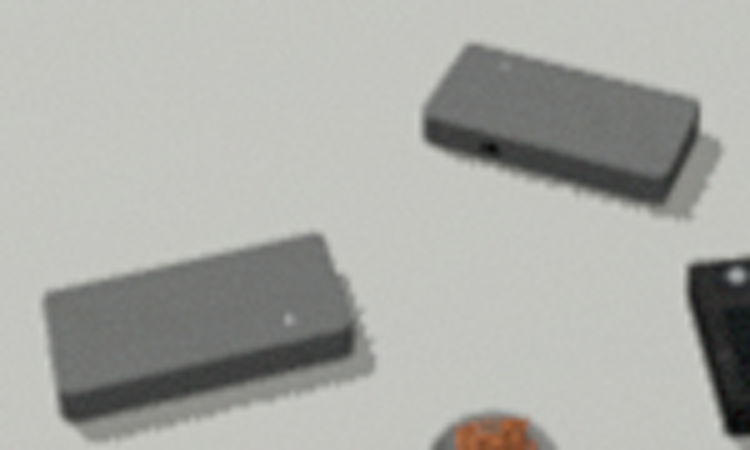

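```bash
cat > m.py <<'E'
from h import *
from scipy.optimize import least_squares
d=imaging.read_camera("top"); s=imaging.read_camera("scene")
g=cv2.cvtColor(d["color"],cv2.COLOR_RGB2GRAY)
m=(g<90).astype(np.uint8)
n,l,st,ce=cv2.connectedComponentsWithStats(m)
for i in range(1,n):
    if 1000<st[i,4]<2500 and ce[i][0]<270 and 235<ce[i][1]<310:
        # top face: open-out dark side faces
        c=max(cv2.findContours((l==i).astype(np.uint8),0,1)[0],key=len)
        r=cv2.minAreaRect(c); print(st[i],ce[i].round(1),r)
        bx=cv2.boxPoints(r)
        P=np.array([ray(d,*b,0.016) for b in bx]); print(P.round(4).tolist());print(P.mean(0).round(4),np.linalg.norm(P.mean(0)[:2]),[round(float(np.linalg.norm(P[k]-P[k-1])),4) for k in range(4)])
        for k in range(2):
            e=P[k+1]-P[k]; print("edge yaw",np.degrees(np.arctan2(e[1],e[0])).round(2))
o=np.array([255,140])
mk=lambda a:(-14+47*np.cos(a),-70-47*np.sin(a),45)
corr=[ # crop px , station mm
 ((423,211),mk(-.9)),((485,178),mk(-.3)),((557,184.5),mk(.3)),((613,230),mk(.9)),
 ((83,50),(82,108,10)),((43,430),(-80,108,10)),((630,490),(-80,-128,10)),
 ((393,85),(69,-15,45)),((662,104),(69,-125,45)),((364,388),(-57,-15,45)),((641,412),(-57,-125,45)),
 ((515,292),(-14,-70,54))]
def T(p,q): c,s_=np.cos(p[2]),np.sin(p[2]); q=np.array(q)/1e3; return [p[0]+c*q[0]-s_*q[1],p[1]+s_*q[0]+c*q[1],q[2]]
f=lambda p:np.concatenate([proj(d,T(p,q))-(np.array(a)/5+o-.4) for a,q in corr])
r=least_squares(f,[.6,0,0],loss='soft_l1'); p=r.x; print("station",p.round(4),np.degrees(p[2]).round(2)); print(f(p).reshape(-1,2).round(1).tolist())
a=ray(d,255+478/5,140+223/5,.076)  # pointed end
b=ray(d,255+575/5,140+325/5,.076)
v=a-b; print("sel angle",-(np.arctan2(v[1],v[0])-p[2]), (a+b)/2, np.linalg.norm(v), "axis",T(p,(-14,-70,65)))
print("home",T(p,(11,65,12)))
E
python3 m.py
```

```text
[ 120  240   58   54 1711] [148.8 266.5] ((148.55056762695312, 266.7191162109375), (55.96788787841797, 32.223934173583984), 32.0053825378418)
[[0.4818, 0.3078, 0.016], [0.5344, 0.2773, 0.016], [0.475, 0.1834, 0.016], [0.4238, 0.2146, 0.016]]
[0.4787 0.2458 0.016 ] 0.5381422179934957 [0.1097, 0.0608, 0.1111, 0.06]
edge yaw -30.07
edge yaw -122.31
[ 214  250   41   64 1654] [234.2 281. ] ((234.0500030517578, 281.1499938964844), (59.76704406738281, 28.460494995117188), 71.56505584716797)
[[0.4944, 0.1254, 0.016], [0.511, 0.0732, 0.016], [0.4023, 0.0376, 0.016], [0.3866, 0.0886, 0.016]]
[0.4486 0.0812 0.016 ] 0.45586634830362216 [0.1139, 0.0548, 0.1143, 0.0534]
edge yaw -72.39
edge yaw -161.85
station [ 0.6217 -0.0903 -0.1197] -6.86
[[0.0, 0.1], [-0.0, 0.1], [-0.1, 0.2], [-0.0, 0.1], [-0.7, -1.1], [-1.2, 0.5], [1.0, 0.5], [-1.2, -1.9], [1.0, -0.2], [-0.5, 0.1], [1.8, 1.1], [0.4, -0.7]]
sel angle -0.8258779226113434 [ 0.59872076 -0.15876016  0.076     ] 0.05227432368220161 axis [np.float64(0.5993899594843067), np.float64(-0.15813716961234775), np.float64(0.065)]
home [np.float64(0.6403357475623693), np.float64(-0.02708968799340787), np.float64(0.012)]
```

```bash
cat > m2.py <<'E'
from m import *
im=cv2.resize(d["color"][140:245,255:400,::-1],None,fx=5,fy=5,interpolation=cv2.INTER_CUBIC)
def px(q): return tuple(int(v) for v in ((proj(d,T(p,q))-o+.4)*5))
for y in (37.5,92.5):
    cv2.line(im,px((-34,y,16)),px((32,y,16)),(0,255,0),1)
    cv2.line(im,px((-34,y,12)),px((32,y,12)),(0,255,255),1)
for a,b in [((42,31.5,37),(42,98.5,37)),((70,31.5,37),(70,98.5,37)),((32,37,40),(32,92,40)),((-66,53,12),(-66,77,12)),((-42.5,53,16.5),(-42.5,77,16.5))]:
    cv2.line(im,px(a),px(b),(0,0,255),1)
cv2.imwrite("pics/ov.png",im)
m=((g<85)&(g>38)).astype(np.uint8); m=cv2.morphologyEx(m,cv2.MORPH_OPEN,np.ones((3,3)))
n,l,st,ce=cv2.connectedComponentsWithStats(m)
print('----')
for i in range(1,n):
    if 1000<st[i,4]<2500 and ce[i][0]<270 and 235<ce[i][1]<310:
        c=max(cv2.findContours((l==i).astype(np.uint8),0,1)[0],key=len)
        r=cv2.minAreaRect(c); bx=cv2.boxPoints(r)
        P=np.array([ray(d,*b,0.016) for b in bx]); print(P.mean(0).round(4),[round(float(np.linalg.norm(P[k]-P[k-1])),4) for k in range(4)],((bx+.4-[110,230])*5).round().tolist())
for C in ([(123,50),(52,155),(268,288),(338,184)],[(522,138),(640,96),(722,346),(606,386)]):
    P=np.array([ray(d,110+a/5-.4,230+b/5-.4,.016) for a,b in C]); print(P.mean(0),[np.degrees(np.arctan2(*(P[k]-P[k-1])[1::-1])).round(1) for k in range(4)],[np.linalg.norm(P[k]-P[k-1]).round(4) for k in range(4)])
print(g[250:285,149],g[266,110:185])
E
python3 m2.py
```

```text
[ 120  240   58   54 1712] [148.8 266.5] ((148.55056762695312, 266.7191162109375), (55.96788787841797, 32.223934173583984), 32.0053825378418)
[[0.4818, 0.3078, 0.016], [0.5344, 0.2773, 0.016], [0.475, 0.1834, 0.016], [0.4238, 0.2146, 0.016]]
[0.4787 0.2458 0.016 ] 0.5381422179934957 [0.1097, 0.0608, 0.1111, 0.06]
edge yaw -30.07
edge yaw -122.31
[ 214  250   41   64 1656] [234.2 281. ] ((234.0500030517578, 281.1499938964844), (59.76704406738281, 28.460494995117188), 71.56505584716797)
[[0.4944, 0.1254, 0.016], [0.511, 0.0732, 0.016], [0.4023, 0.0376, 0.016], [0.3866, 0.0886, 0.016]]
[0.4486 0.0812 0.016 ] 0.45586634830362216 [0.1139, 0.0548, 0.1143, 0.0534]
edge yaw -72.39
edge yaw -161.85
station [ 0.6217 -0.0903 -0.1197] -6.86
[[0.0, 0.1], [-0.0, 0.1], [-0.1, 0.2], [-0.0, 0.1], [-0.7, -1.1], [-1.2, 0.5], [1.0, 0.5], [-1.2, -1.9], [1.0, -0.2], [-0.5, 0.1], [1.8, 1.1], [0.4, -0.7]]
sel angle -0.8258779226113434 [ 0.59872076 -0.15876016  0.076     ] 0.05227432368220161 axis [np.float64(0.5993899594843067), np.float64(-0.15813716961234775), np.float64(0.065)]
home [np.float64(0.6403357
[... 408 characters left out ...]
at64(-33.3)] [np.float64(0.1006), np.float64(0.0479), np.float64(0.0998), np.float64(0.0468)]
[0.45459241 0.08106714 0.016     ] [np.float64(19.0), np.float64(-71.2), np.float64(-162.1), np.float64(107.8)] [np.float64(0.1001), np.float64(0.0482), np.float64(0.1009), np.float64(0.0462)]
[63 61 60 61 61 61 61 59 60 60 60 60 60 59 60 60 60 61 60 60 60 61 63 60
 63 60 61 61 61 58 63 77 79 80 83] [121 122 121 123 122 121 122 121 123 121 121 122 116  78  79  79  77  63
  58  55  61  62  62  61  60  60  62  61  60  62  59  59  59  60  60  60
  60  60  59  60  60  60  61  62  61  61  59  61  62  61  58  60  62  60
  61  61  60  61  61  59  60  61  61  59  61  58  46  72 107 106 107 110
 124 123 123]
```

View pics/ov.png

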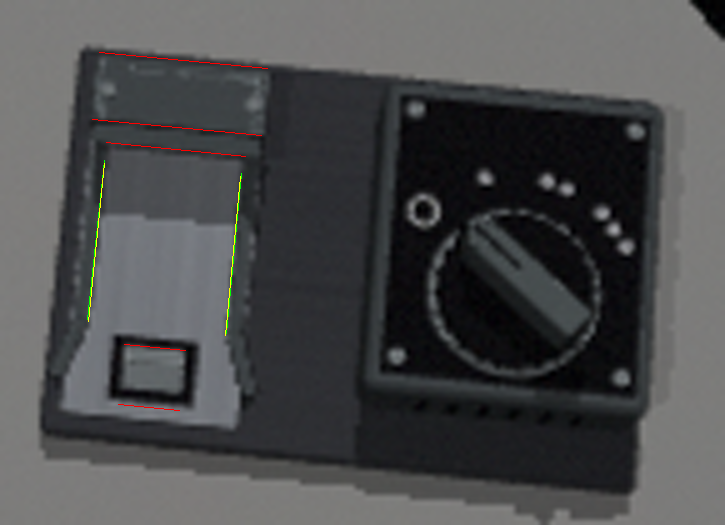

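```bash
python3 - <<'E'
from h import *
d=imaging.read_camera("top"); s=imaging.read_camera("scene")
for n,c in(("top",d),("scene",s)):
    E=c["extrinsics"]; print(n,"cam at",(-E[:3,:3].T@E[:3,3]).round(3))
    for nm,q in(("tcp",[.294,-.58,.223]),("base",[0,0,0]),("wrist",[.294,-.58,.4]),("b.5",[0,0,.4]) ): print(nm,proj(c,q).round())
def tri(a,b):
    P=[c["mtx"]@c["extrinsics"][:3] for c in(d,s)]
    X=cv2.triangulatePoints(*P,np.array(a,float).reshape(2,1),np.array(b,float).reshape(2,1))[:,0]; X=X[:3]/X[3]
    return X.round(3),(proj(d,X)-a).round(),(proj(s,X)-b).round()
print("bl",tri((372,115),(270,151))); print("tl",tri((425,5),(268,15)))
print("stand",ray(d,445,213,0),ray(d,408,213,0),ray(d,440,182,0),ray(s,350,180,0))
print("box",tri((455,292),(409,200)),ray(d,471,352,0),ray(s,440,204,0))
print("mon2 stand",ray(s,498,260,0),ray(s,465,243,0),ray(s,530,280,0),"top blob",ray(d,405,405,0))
im=s["color"][0:300,330:560,::-1]; cv2.imwrite("pics/right.png",cv2.resize(im,None,fx=2,fy=2,interpolation=cv2.INTER_CUBIC))
E
```

```text
top cam at [0.377 0.003 0.963]
tcp [682. 370.]
base [281. 540.]
wrist [814. 387.]
b.5 [286. 725.]
scene cam at [0.086 0.549 0.524]
tcp [506. 104.]
base [566. 380.]
wrist [529.  27.]
b.5 [727. 117.]
bl (array([ 0.747, -0.184,  0.102]), array([-0., -1.]), array([1., 0.]))
tl (array([ 0.748, -0.187,  0.43 ]), array([-0., -0.]), array([0., 0.]))
stand [ 0.57695378 -0.34030746  0.        ] [ 0.57829327 -0.26617983  0.        ] [ 0.6414745  -0.33616181  0.        ] [ 0.59084936 -0.3489466   0.        ]
box (array([ 0.416, -0.347, -0.   ]), array([1., 2.]), array([-3., -0.])) [ 3.08557122e-01 -3.64291940e-01 -1.11022302e-16] [ 0.33990591 -0.3812589   0.        ]
mon2 stand [ 0.15886629 -0.23414201  0.        ] [ 0.23222292 -0.25074549  0.        ] [ 0.09301847 -0.20842105  0.        ] top blob [ 0.21693441 -0.23281992  0.        ]
```

View pics/right.png

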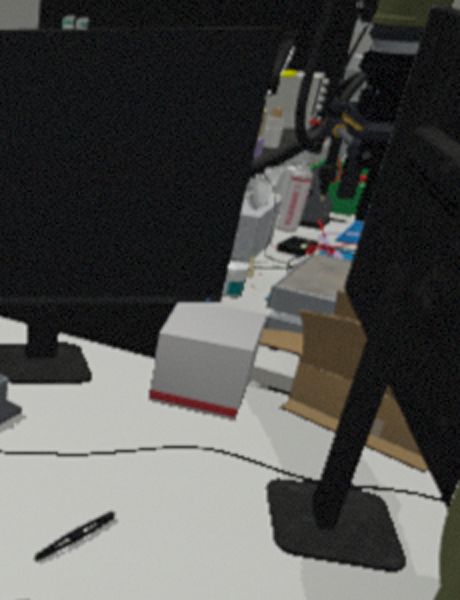

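```bash
python3 - <<'E'
from h import *
d=imaging.read_camera("top"); s=imaging.read_camera("scene")
print("mon1 right", ray(s,441,150,.102),ray(s,455,150,.102),ray(s,476,14,.43),ray(s,470,14,.43))
for z in(.08,.1,.12,.15): print(z,"mon2 bl",ray(s,505,147,z),ray(s,515,182,z),"stalk",ray(s,520,170,z))
for z in(.38,.43,.5): print(z,"mon2 tl",ray(s,545,5,z))
print(proj(d,(.3,-.25,.1)),proj(d,(.25,-.25,.2)),proj(d,(.25,-.25,.4)))
crop(d,350,330,560,420,3,"low.png")
crop(s,470,0,560,300,2,"m2.png")
E
```

```text
mon1 right [ 0.39746425 -0.47963702  0.102     ] [ 0.36856674 -0.50332134  0.102     ] [ 0.38815515 -0.47925516  0.43      ] [ 0.39868554 -0.47165965  0.43      ]
0.08 mon2 bl [ 0.28107483 -0.67001027  0.08      ] [ 0.20261286 -0.45499313  0.08      ] stalk [ 0.21009337 -0.533982    0.08      ]
0.1 mon2 bl [ 0.27228281 -0.61512199  0.1       ] [ 0.19735412 -0.40978744  0.1       ] stalk [ 0.20449776 -0.48521931  0.1       ]
0.12 mon2 bl [ 0.26349079 -0.5602337   0.12      ] [ 0.19209537 -0.36458174  0.12      ] stalk [ 0.19890216 -0.43645661  0.12      ]
0.15 mon2 bl [ 0.25030275 -0.47790128  0.15      ] [ 0.18420726 -0.29677321  0.15      ] stalk [ 0.19050876 -0.36331257  0.15      ]
0.38 mon2 tl [ 0.43898487 -1.54248699  0.38      ]
0.43 mon2 tl [ 0.31647484 -0.81698296  0.43      ]
0.5 mon2 tl [0.14496079 0.19872268 0.5       ]
[426.76598238 362.5489336 ] [450.25300528 404.32554544] [515.54911567 436.51596454]
```

View pics/low.png

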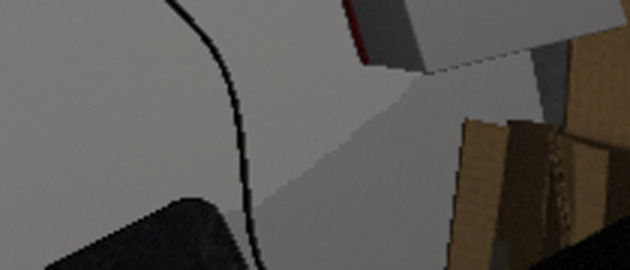

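View pics/m2.png

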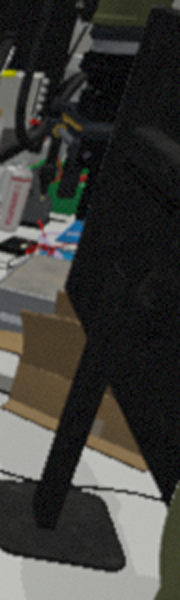

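The candidates for the bank in the top view are the left grey box at (149,264), 0.54 m from the base, and the right grey box at (235,278), 0.46 m away. The black gadget at (212,348) is not a match. I choose the left box because it is farthest; the close crop shows a plain grey slab of about 100x48 mm at that spot. Two monitors stand beside the start pose, so I will raise the tool over them first.

Call:
carry_out --plan '[{"fingers": -1,"dz": -0.6},{"dz": -1},{"dz": -1},{"dz": -1},{"dz": -1}]' --force 30

```text
validation failed for argument at $.pl...
```

Call:
carry_out --plan '[{"fingers": -1,"dx": 0,"dy": 0,"dz": -0.6,"rx": 0,"ry": 0,"rz": 0},{"fingers": -1,"dx": 0,"dy": 0,"dz": -1,"rx": 0,"ry": 0,"rz": 0},{"fingers": -1,"dx": 0,"dy": 0,"dz": -1,"rx": 0,"ry": 0,"rz": 0},{"fingers": -1,"dx": 0,"dy": 0,"dz": -1,"rx": 0,"ry": 0,"rz": 0}]' --force 30

```text
time_s: 1.15
tool_pos: [0.2943, -0.5797, 0.3333]
tool_rot: [179.9, -0.0, 26.9]
force: [0.1, -0.4, -0.9]
grip_width: 0.0871
```

Call:
carry_out --plan '[{"fingers": -1,"dx": 0,"dy": 0,"dz": -1,"rx": 0,"ry": 0,"rz": 0},{"fingers": -1,"dx": 0,"dy": 0,"dz": -1,"rx": 0,"ry": 0,"rz": 0},{"fingers": -1,"dx": 0,"dy": 0,"dz": -1,"rx": 0,"ry": 0,"rz": 0},{"fingers": -1,"dx": 0,"dy": 0,"dz": -1,"rx": 0,"ry": 0,"rz": 0},{"fingers": -1,"dx": 0,"dy": 0,"dz": -1,"rx": 0,"ry": 0,"rz": 0},{"fingers": -1,"dx": 0,"dy": 0,"dz": -0.2,"rx": 0,"ry": 0,"rz": 0}]'

```text
time_s: 1.9
tool_pos: [0.2944, -0.5798, 0.4901]
tool_rot: [179.7, -0.0, 26.9]
force: [0.3, 0.3, 0.1]
grip_width: 0.0871
```

```bash
cat > go.py <<'E'
import sys
from h import *
def go(x,y,z,yaw=None):
    o=sensors.get_obs(); p=o["tool_pos"]; th=np.radians(o["tool_rot"][2]); c,s=np.cos(th),np.sin(th)
    w=np.array([x,y,z])-p
    t=np.array([w[0]*c+w[1]*s,w[0]*s-w[1]*c,-w[2]])/.03
    rz=0 if yaw is None else -(((yaw-o["tool_rot"][2]+180)%360)-180)/10
    print("pos",p.round(4),"rot",o["tool_rot"].round(2),"q",o["qpos"].round(1),"F",o["force"].round(1),"t",round(o["time_s"],2),"grip",round(o["grip_width"],4))
    print("units dx dy dz",t.round(2),"rz",round(rz,2),"max",abs(t).max().round(2))
if __name__=="__main__": go(*[float(a) for a in sys.argv[1:]])
E
python3 go.py 0.47 -0.15 0.483 58
```

```text
pos [ 0.2944 -0.5798  0.4901] rot [ 1.7968e+02 -1.0000e-02  2.6920e+01] q [ 62.7  20.6  -3.3  49.9   1.2 109.2  -3. ] F [0.3 0.3 0.1] t 1.9 grip 0.0871
units dx dy dz [ 11.7  -10.12   0.24] rz -3.11 max 11.7
```

Call:
carry_out --plan '[{"fingers": -1,"dx": 0.5,"dy": -0.12,"dz": 0,"rx": 0,"ry": 0,"rz": 0},{"fingers": -1,"dx": 0.9,"dy": -0.22,"dz": 0,"rx": 0,"ry": 0,"rz": 0},{"fingers": -1,"dx": 0.9,"dy": -0.22,"dz": 0,"rx": 0,"ry": 0,"rz": 0},{"fingers": -1,"dx": 0.9,"dy": -0.22,"dz": 0,"rx": 0,"ry": 0,"rz": 0},{"fingers": -1,"dx": 0.9,"dy": -0.22,"dz": 0,"rx": 0,"ry": 0,"rz": 0},{"fingers": -1,"dx": 0.9,"dy": -0.22,"dz": 0,"rx": 0,"ry": 0,"rz": 0},{"fingers": -1,"dx": 0.9,"dy": -0.22,"dz": 0,"rx": 0,"ry": 0,"rz": 0},{"fingers": -1,"dx": 0.9,"dy": -0.22,"dz": 0,"rx": 0,"ry": 0,"rz": 0},{"fingers": -1,"dx": 0.9,"dy": -0.22,"dz": 0,"rx": 0,"ry": 0,"rz": 0},{"fingers": -1,"dx": 0.9,"dy": -0.22,"dz": 0,"rx": 0,"ry": 0,"rz": 0}]'

```text
time_s: 3.15
tool_pos: [0.4969, -0.4044, 0.485]
tool_rot: [-179.9, 0.0, 27.0]
force: [0.7, 0.1, 0.6]
grip_width: 0.087
```

```bash
python3 go.py 0.60 -0.14 0.485 58
```

```text
pos [ 0.4969 -0.4044  0.485 ] rot [-1.7986e+02  5.0000e-02  2.7010e+01] q [ 43.1  19.7 -10.   51.9   3.5 108.8 -28.2] F [0.7 0.1 0.6] t 3.15 grip 0.087
units dx dy dz [ 7.07 -6.29  0.  ] rz -3.1 max 7.07
```

Call:
carry_out --plan '[{"fingers": -1,"dx": 0.8,"dy": -0.7,"dz": 0,"rx": 0,"ry": 0,"rz": 0},{"fingers": -1,"dx": 0.9,"dy": -0.8,"dz": 0,"rx": 0,"ry": 0,"rz": 0},{"fingers": -1,"dx": 0.9,"dy": -0.8,"dz": 0,"rx": 0,"ry": 0,"rz": 0},{"fingers": -1,"dx": 0.9,"dy": -0.8,"dz": 0,"rx": 0,"ry": 0,"rz": 0},{"fingers": -1,"dx": 0.9,"dy": -0.8,"dz": 0,"rx": 0,"ry": 0,"rz": 0},{"fingers": -1,"dx": 0.9,"dy": -0.8,"dz": 0,"rx": 0,"ry": 0,"rz": 0},{"fingers": -1,"dx": 0.9,"dy": -0.8,"dz": 0,"rx": 0,"ry": 0,"rz": 0},{"fingers": -1,"dx": 0.9,"dy": -0.8,"dz": 0,"rx": 0,"ry": 0,"rz": 0}]'

```text
time_s: 4.15
tool_pos: [0.6001, -0.139, 0.4851]
tool_rot: [-179.9, 0.1, 27.0]
force: [0.5, -0.3, 0.8]
grip_width: 0.0867
```

```bash
python3 go.py 0.50 0.22 0.17 58
```

```text
pos [ 0.6001 -0.139   0.4851] rot [-1.7991e+02  1.1000e-01  2.7010e+01] q [ 23.   16.7 -18.1  56.2   5.4 108.  -55.8] F [ 0.5 -0.3  0.8] t 4.15 grip 0.0867
units dx dy dz [  2.46 -12.18  10.5 ] rz -3.1 max 12.18
```

Call:
carry_out --plan '[{"fingers": -1,"dx": 0.2,"dy": -1,"dz": 0.5,"rx": 0,"ry": 0,"rz": 0},{"fingers": -1,"dx": 0.2,"dy": -1,"dz": 0.9,"rx": 0,"ry": 0,"rz": 0},{"fingers": -1,"dx": 0.2,"dy": -1,"dz": 0.9,"rx": 0,"ry": 0,"rz": 0},{"fingers": -1,"dx": 0.2,"dy": -1,"dz": 0.9,"rx": 0,"ry": 0,"rz": 0},{"fingers": -1,"dx": 0.2,"dy": -1,"dz": 0.9,"rx": 0,"ry": 0,"rz": 0},{"fingers": -1,"dx": 0.2,"dy": -1,"dz": 0.9,"rx": 0,"ry": 0,"rz": 0},{"fingers": -1,"dx": 0.2,"dy": -1,"dz": 0.9,"rx": 0,"ry": 0,"rz": 0},{"fingers": -1,"dx": 0.2,"dy": -1,"dz": 0.9,"rx": 0,"ry": 0,"rz": 0},{"fingers": -1,"dx": 0.2,"dy": -1,"dz": 0.9,"rx": 0,"ry": 0,"rz": 0},{"fingers": -1,"dx": 0.2,"dy": -1,"dz": 0.9,"rx": 0,"ry": 0,"rz": 0},{"fingers": -1,"dx": 0.2,"dy": -1,"dz": 0.9,"rx": 0,"ry": 0,"rz": 0},{"fingers": -1,"dx": 0.2,"dy": -1,"dz": 0.9,"rx": 0,"ry": 0,"rz": 0}]'

```text
time_s: 5.65
tool_pos: [0.499, 0.2133, 0.1723]
tool_rot: [180.0, 0.1, 27.0]
force: [1.4, 0.3, 0.9]
grip_width: 0.0873
```

Call:
carry_out --plan '[{"fingers": -1,"dx": 0,"dy": 0,"dz": 0.3,"rx": 0,"ry": 0,"rz": -0.8},{"fingers": -1,"dx": 0,"dy": 0,"dz": 0.3,"rx": 0,"ry": 0,"rz": -0.8},{"fingers": -1,"dx": 0,"dy": 0,"dz": 0.3,"rx": 0,"ry": 0,"rz": -0.8},{"fingers": -1,"dx": 0,"dy": 0,"dz": 0,"rx": 0,"ry": 0,"rz": -0.71}]'

```text
time_s: 6.15
tool_pos: [0.4986, 0.2122, 0.1452]
tool_rot: [-179.9, 0.2, 58.4]
force: [-0.2, -0.1, 0.4]
grip_width: 0.0867
```

```bash
python3 go.py 0.4796 0.2373 0.1 58.1; python3 - <<'E'
from h import *
for n in("top","scene"):
    d=imaging.read_camera(n); cv2.imwrite(f"pics/{n}1.png",d["color"][:,:,::-1])
E
```

```text
pos [0.4986 0.2122 0.1452] rot [-179.86    0.19   58.35] q [  6.4  11.3 -35.7 103.1   7.   68.1 -63.1] F [-0.2 -0.1  0.4] t 6.15 grip 0.0867
units dx dy dz [ 0.38 -0.98  1.51] rz 0.03 max 1.51
```

Call:
carry_out --plan '[{"fingers": -1,"dx": 0.38,"dy": -0.98,"dz": 0.5,"rx": 0,"ry": 0,"rz": 0},{"fingers": -1,"dx": 0,"dy": 0,"dz": 1,"rx": 0,"ry": 0,"rz": 0},{"fingers": -1,"dx": 0,"dy": 0,"dz": 1,"rx": 0,"ry": 0,"rz": 0},{"fingers": -1,"dx": 0,"dy": 0,"dz": 1,"rx": 0,"ry": 0,"rz": 0},{"fingers": -1,"dx": 0,"dy": 0,"dz": 0.7,"rx": 0,"ry": 0,"rz": 0},{"fingers": -1,"dx": 0,"dy": 0,"dz": 0.3,"rx": 0,"ry": 0,"rz": 0},{"fingers": -1,"dx": 0,"dy": 0,"dz": 0,"rx": 0,"ry": 0,"rz": 0}]'

```text
time_s: 7.12
tool_pos: [0.4817, 0.2372, 0.0121]
tool_rot: [-180.0, 0.1, 58.0]
force: [-0.0, -0.0, 0.5]
grip_width: 0.087
```

```bash
python3 go.py 0.4796 0.2373 0.0075 58.1
```

```text
pos [0.4817 0.2372 0.0121] rot [-1.7996e+02  5.0000e-02  5.7990e+01] q [  1.4  20.2 -34.7 110.5  14.2  53.5 -72.2] F [-0.  -0.   0.5] t 7.12 grip 0.087
units dx dy dz [-0.03 -0.06  0.15] rz -0.01 max 0.15
```

View pics/scene1.png

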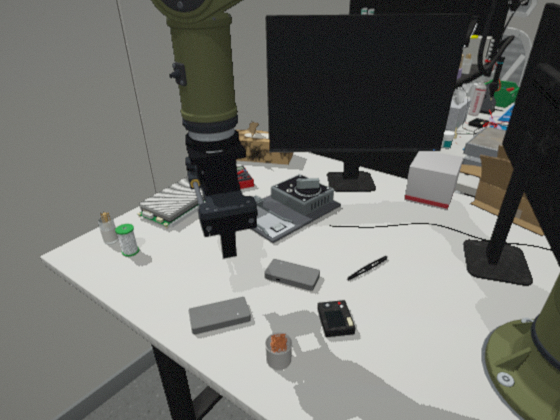

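The picture shows the gripper over the left bank at (220,316), with the jaws across its long sides and nothing else nearby.

Call:
carry_out --plan '[{"fingers": -1,"dx": 0,"dy": -0.06,"dz": 0.14,"rx": 0,"ry": 0,"rz": 0},{"fingers": 1,"dx": 0,"dy": 0,"dz": 0,"rx": 0,"ry": 0,"rz": 0},{"fingers": 1,"dx": 0,"dy": 0,"dz": 0,"rx": 0,"ry": 0,"rz": 0},{"fingers": 1,"dx": 0,"dy": 0,"dz": 0,"rx": 0,"ry": 0,"rz": 0},{"fingers": 1,"dx": 0,"dy": 0,"dz": 0,"rx": 0,"ry": 0,"rz": 0},{"fingers": 1,"dx": 0,"dy": 0,"dz": 0,"rx": 0,"ry": 0,"rz": 0}]' --force 35

```text
time_s: 7.88
tool_pos: [0.481, 0.2381, 0.0084]
tool_rot: [180.0, 0.0, 58.0]
force: [0.2, -0.2, 0.7]
grip_width: 0.0493
```

```bash
python3 go.py 0.4796 0.2373 0.0075 58.1
```

```text
pos [0.481  0.2381 0.0084] rot [179.99   0.    58.01] q [  1.2  20.5 -34.6 110.7  14.4  53.  -72.5] F [ 0.2 -0.2  0.7] t 7.88 grip 0.0493
units dx dy dz [-0.05 -0.02  0.03] rz -0.01 max 0.05
```

Call:
carry_out --plan '[{"fingers": 1,"dx": 0,"dy": 0,"dz": -0.4,"rx": 0,"ry": 0,"rz": 0},{"fingers": 1,"dx": 0,"dy": 0,"dz": -1,"rx": 0,"ry": 0,"rz": 0},{"fingers": 1,"dx": 0,"dy": 0,"dz": -1,"rx": 0,"ry": 0,"rz": 0},{"fingers": 1,"dx": 0,"dy": 0,"dz": -0.6,"rx": 0,"ry": 0,"rz": 0.5},{"fingers": 1,"dx": 0,"dy": 0,"dz": 0,"rx": 0,"ry": 0,"rz": 0.9},{"fingers": 1,"dx": 0,"dy": 0,"dz": 0,"rx": 0,"ry": 0,"rz": 0.9},{"fingers": 1,"dx": 0,"dy": 0,"dz": 0,"rx": 0,"ry": 0,"rz": 0.9},{"fingers": 1,"dx": 0,"dy": 0,"dz": 0,"rx": 0,"ry": 0,"rz": 0.9},{"fingers": 1,"dx": 0,"dy": 0,"dz": 0,"rx": 0,"ry": 0,"rz": 0.9},{"fingers": 1,"dx": 0,"dy": 0,"dz": 0,"rx": 0,"ry": 0,"rz": 0.9},{"fingers": 1,"dx": 0,"dy": 0,"dz": 0,"rx": 0,"ry": 0,"rz": 0.59},{"fingers": 1,"dx": 0,"dy": 0,"dz": 0,"rx": 0,"ry": 0,"rz": 0}]'

```text
time_s: 9.38
tool_pos: [0.4805, 0.238, 0.0984]
tool_rot: [180.0, 0.0, -6.8]
force: [0.7, -0.3, -3.9]
grip_width: 0.0493
```

```bash
cat > st.py <<'E'
import sys
from go import *
P=[0.6217,-0.0903,np.radians(-6.86)]
def stn(x,y): c,s=np.cos(P[2]),np.sin(P[2]); return P[0]+(c*x-s*y)/1e3,P[1]+(s*x+c*y)/1e3
def inv(w): c,s=np.cos(P[2]),np.sin(P[2]); dx,dy=w[0]-P[0],w[1]-P[1]; return np.array([c*dx+s*dy,-s*dx+c*dy])*1e3
if __name__=="__main__":
    a=[float(v) for v in sys.argv[1:]]
    x,y=stn(a[0],a[1]); print("target",x,y); go(x,y,a[2],a[3] if len(a)>3 else -6.86)
    print("tool in station mm",inv(sensors.get_obs()["tool_pos"]).round(1))
E
python3 st.py -37 64 0.09
```

```text
target 0.5926092830523497 -0.022338759667942437
pos [0.4805 0.238  0.0984] rot [ 1.7998e+02  3.0000e-02 -6.8000e+00] q [  -3.1   12.3  -28.8  107.     6.7   62.4 -131.3] F [ 0.7 -0.3 -3.9] t 9.38 grip 0.0493
units dx dy dz [4.74 8.17 0.28] rz 0.01 max 8.17
tool in station mm [-179.4  309.1]
```

Call:
carry_out --plan '[{"fingers": 1,"dx": 0.3,"dy": 0.5,"dz": 0,"rx": 0,"ry": 0,"rz": 0},{"fingers": 1,"dx": 0.52,"dy": 0.9,"dz": 0,"rx": 0,"ry": 0,"rz": 0},{"fingers": 1,"dx": 0.52,"dy": 0.9,"dz": 0,"rx": 0,"ry": 0,"rz": 0},{"fingers": 1,"dx": 0.52,"dy": 0.9,"dz": 0,"rx": 0,"ry": 0,"rz": 0},{"fingers": 1,"dx": 0.52,"dy": 0.9,"dz": 0,"rx": 0,"ry": 0,"rz": 0},{"fingers": 1,"dx": 0.52,"dy": 0.9,"dz": 0,"rx": 0,"ry": 0,"rz": 0},{"fingers": 1,"dx": 0.52,"dy": 0.9,"dz": 0,"rx": 0,"ry": 0,"rz": 0},{"fingers": 1,"dx": 0.52,"dy": 0.9,"dz": 0,"rx": 0,"ry": 0,"rz": 0},{"fingers": 1,"dx": 0.52,"dy": 0.9,"dz": 0,"rx": 0,"ry": 0,"rz": 0},{"fingers": 1,"dx": 0.28,"dy": 0.47,"dz": 0,"rx": 0,"ry": 0,"rz": 0.01},{"fingers": 1,"dx": 0,"dy": 0,"dz": 0,"rx": 0,"ry": 0,"rz": 0}]'

```text
time_s: 10.75
tool_pos: [0.5927, -0.0242, 0.0981]
tool_rot: [180.0, 0.0, -7.1]
force: [-0.8, 0.2, -3.0]
grip_width: 0.0494
```

```bash
python3 st.py -37 64 0.05;  python3 - <<'E'
from h import *
d=imaging.read_camera("top"); crop(d,220,100,420,250,4,"t2.png")
d=imaging.read_camera("scene"); crop(d,180,120,380,270,4,"s2.png")
E
```

```text
target 0.5926092830523497 -0.022338759667942437
pos [ 0.5927 -0.0242  0.0981] rot [ 1.7997e+02  3.0000e-02 -7.1300e+00] q [  15.3   17.8  -18.4   99.4    6.2   63.8 -102.1] F [-0.8  0.2 -3. ] t 10.75 grip 0.0494
units dx dy dz [-0.01 -0.06  1.6 ] rz -0.03 max 1.6
tool in station mm [-36.7  62.1]
```

View pics/t2.png

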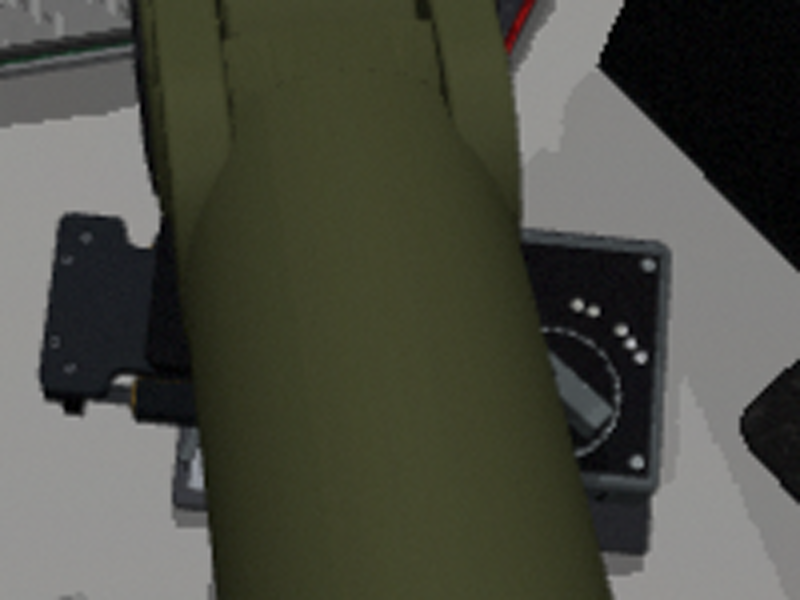

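View pics/s2.png

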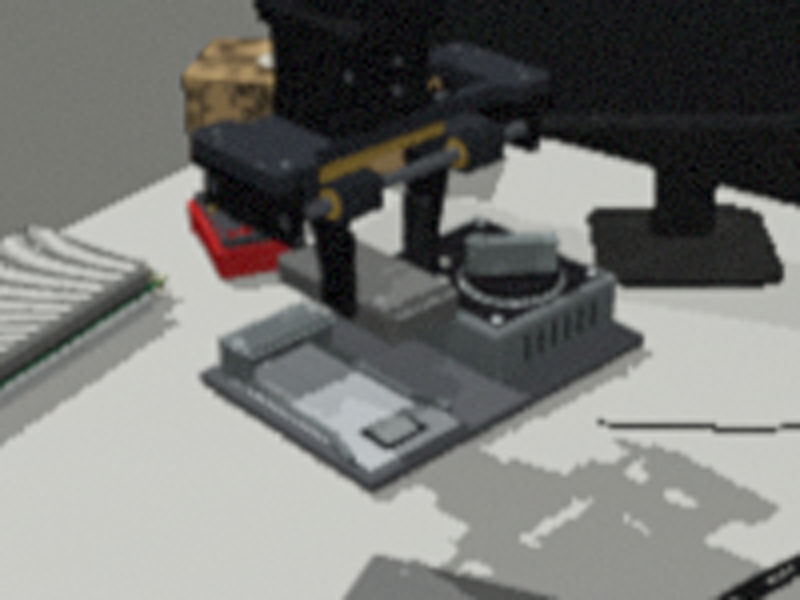

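```bash
python3 - <<'E'
from h import *
d=imaging.read_camera("scene"); o=sensors.get_obs(); t=o["tool_pos"]; th=np.radians(o["tool_rot"][2])
u=np.array([np.cos(th),np.sin(th),0]); v=np.array([-u[1],u[0],0]); up=np.array([0,0,1])
off=.0087; b=t-up*.0084
im=cv2.resize(d["color"][120:270,180:380,::-1],None,fx=4,fy=4,interpolation=cv2.INTER_CUBIC)
px=lambda q:tuple(int(x) for x in ((proj(d,q)-[180,120]+.4)*4))
C=lambda a,c,h:b+u*(off+a*.051)+v*c*.025+up*h
for A,B in [((-1,-1,.016),(-1,1,.016)),((-1,1,.016),(1,1,.016)),((-1,-1,0),(-1,1,0)),((-1,1,0),(1,1,0)),((-1,1,0),(-1,1,.016)),((-1,-1,0.016),(1,-1,.016))]:
    cv2.line(im,px(C(*A)),px(C(*B)),(0,255,0),1)
# dock
import st
for y in(37.5,92.5):
    a=[*st.stn(-34,y),.016];e=[*st.stn(40,y),.016]; cv2.line(im,px(a),px(e),(0,0,255),1)
a=[*st.stn(-42.5,53),.0165];e=[*st.stn(-42.5,77),.0165]; cv2.line(im,px(a),px(e),(0,0,255),1)
cv2.imwrite("pics/ov2.png",im)
E
```

```text
(no output)
```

View pics/ov2.png

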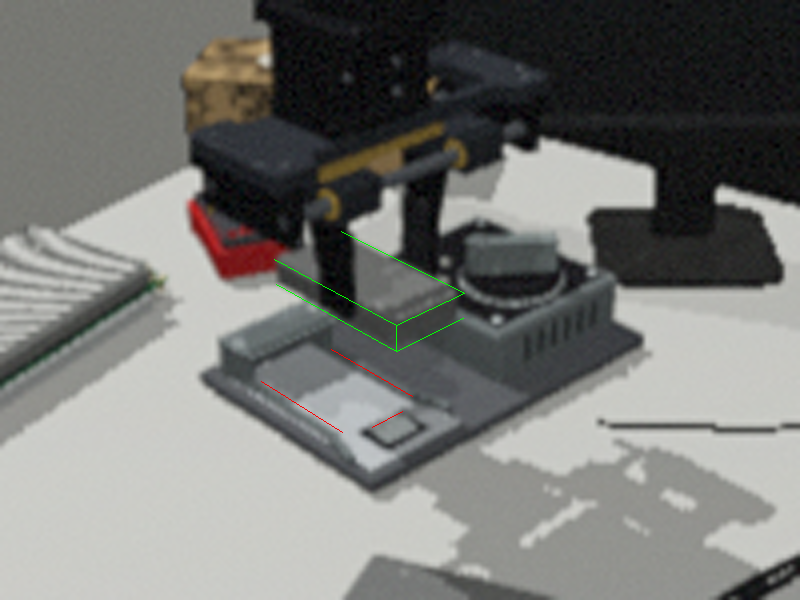

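The overlay matches the held bank and the dock to within 1–2 mm. I'll shift it slightly in y and lower it to just above the dock floor, short of the hood lip.

Call:
carry_out --plan '[{"fingers": 1,"dx": 0,"dy": -0.08,"dz": 0.5,"rx": 0,"ry": 0,"rz": -0.03},{"fingers": 1,"dx": 0,"dy": 0,"dz": 0.8,"rx": 0,"ry": 0,"rz": 0},{"fingers": 1,"dx": 0,"dy": 0,"dz": 0.7,"rx": 0,"ry": 0,"rz": 0},{"fingers": 1,"dx": 0,"dy": 0,"dz": 0.35,"rx": 0,"ry": 0,"rz": 0},{"fingers": 1,"dx": 0,"dy": 0,"dz": 0.1,"rx": 0,"ry": 0,"rz": 0},{"fingers": 1,"dx": 0,"dy": 0,"dz": 0,"rx": 0,"ry": 0,"rz": 0}]'

```text
time_s: 11.65
tool_pos: [0.5934, -0.0196, 0.0252]
tool_rot: [-180.0, -0.0, -6.7]
force: [0.4, -1.3, -2.4]
grip_width: 0.0493
```

```bash
python3 st.py -37 64.5 0.0206;  python3 - <<'E'
from h import *
d=imaging.read_camera("scene"); crop(d,200,150,360,260,5,"s3.png")
E
```

```text
target 0.592669004919471 -0.02184233918227778
pos [ 0.5934 -0.0196  0.0252] rot [-1.80e+02 -4.00e-02 -6.65e+00] q [  14.4   22.6  -17.9  102.6    8.2   56.  -103.5] F [ 0.4 -1.3 -2.4] t 11.65 grip 0.0493
units dx dy dz [-0.01  0.08  0.15] rz 0.02 max 0.15
tool in station mm [-36.6  66.8]
```

View pics/s3.png

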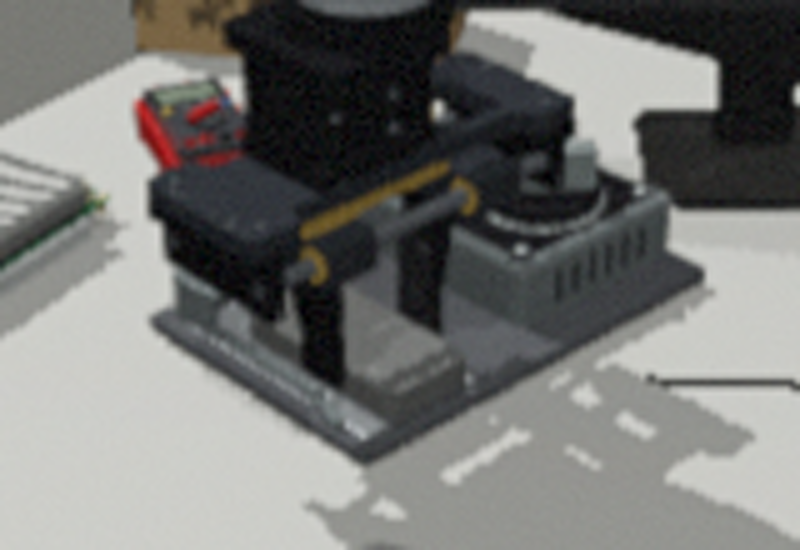

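Call:
carry_out --plan '[{"fingers": 1,"dx": 0,"dy": 0.07,"dz": 0.07,"rx": 0,"ry": 0,"rz": 0.02},{"fingers": 1,"dx": 0,"dy": 0,"dz": 0.08,"rx": 0,"ry": 0,"rz": 0},{"fingers": 1,"dx": 0,"dy": 0,"dz": 0,"rx": 0,"ry": 0,"rz": 0},{"fingers": 1,"dx": 0,"dy": 0,"dz": 0,"rx": 0,"ry": 0,"rz": 0}]'

```text
time_s: 12.2
tool_pos: [0.5932, -0.0223, 0.0207]
tool_rot: [180.0, -0.1, -6.9]
force: [1.3, -0.0, -2.3]
grip_width: 0.0494
```

```bash
python3 st.py 2 64.5 0.0206
```

```text
target 0.6313898028013146 -0.026500644817744168
pos [ 0.5932 -0.0223  0.0207] rot [ 1.7999e+02 -6.0000e-02 -6.9000e+00] q [  14.5   22.9  -17.8  102.8    8.3   55.5 -103.6] F [ 1.3 -0.  -2.3] t 12.2 grip 0.0494
units dx dy dz [ 1.28 -0.01  0.  ] rz -0.0 max 1.28
tool in station mm [-36.4  64.1]
```

Call:
carry_out --plan '[{"fingers": 1,"dx": 0.2,"dy": 0,"dz": 0.02,"rx": 0,"ry": 0,"rz": 0},{"fingers": 1,"dx": 0.3,"dy": 0,"dz": 0,"rx": 0,"ry": 0,"rz": 0},{"fingers": 1,"dx": 0.3,"dy": 0,"dz": 0,"rx": 0,"ry": 0,"rz": 0},{"fingers": 1,"dx": 0.2,"dy": 0,"dz": 0,"rx": 0,"ry": 0,"rz": 0},{"fingers": 1,"dx": 0,"dy": 0,"dz": 0,"rx": 0,"ry": 0,"rz": 0}]'

```text
time_s: 12.82
tool_pos: [0.6224, -0.0251, 0.0204]
tool_rot: [-180.0, 0.1, -6.9]
force: [-3.5, 1.0, 5.6]
grip_width: 0.0494
```

```bash
python3 st.py 2 64.5 0.0206
```

```text
target 0.6313898028013146 -0.026500644817744168
pos [ 0.6224 -0.0251  0.0204] rot [-1.80e+02  6.00e-02 -6.87e+00] q [  13.9   26.   -17.3   98.4    8.9   57.  -103.5] F [-3.5  1.   5.6] t 12.82 grip 0.0494
units dx dy dz [ 0.3   0.01 -0.01] rz -0.0 max 0.3
tool in station mm [-7.1 64.8]
```

Call:
carry_out --plan '[{"fingers": 1,"dx": 0.12,"dy": 0,"dz": 0,"rx": 0,"ry": 0,"rz": 0},{"fingers": 1,"dx": 0.12,"dy": 0,"dz": 0,"rx": 0,"ry": 0,"rz": 0},{"fingers": 1,"dx": 0,"dy": 0,"dz": 0,"rx": 0,"ry": 0,"rz": 0}]'

```text
time_s: 13.2
tool_pos: [0.6289, -0.0259, 0.0204]
tool_rot: [180.0, 0.1, -6.9]
force: [-5.1, -0.5, 7.2]
grip_width: 0.0497
```

Call:
carry_out --plan '[{"fingers": 1,"dx": 0.08,"dy": 0,"dz": 0,"rx": 0,"ry": 0,"rz": 0},{"fingers": 1,"dx": 0,"dy": 0,"dz": 0,"rx": 0,"ry": 0,"rz": 0}]'

```text
time_s: 13.45
tool_pos: [0.6305, -0.0261, 0.0204]
tool_rot: [180.0, 0.2, -6.9]
force: [-7.1, 0.9, 8.1]
grip_width: 0.0491
```

Call:
carry_out --plan '[{"fingers": 1,"dx": 0.06,"dy": 0,"dz": 0,"rx": 0,"ry": 0,"rz": 0},{"fingers": 1,"dx": 0,"dy": 0,"dz": 0,"rx": 0,"ry": 0,"rz": 0}]'

```text
time_s: 13.7
tool_pos: [0.6305, -0.0261, 0.0204]
tool_rot: [180.0, 0.4, -6.9]
force: [-12.3, 1.1, 11.2]
grip_width: 0.0492
```

```bash
python3 st.py 2 64.5 0.0206;  python3 - <<'E'
from h import *
d=imaging.read_camera("scene"); crop(d,200,150,360,260,5,"s4.png")
E
```

```text
target 0.6313898028013146 -0.026500644817744168
pos [ 0.6305 -0.0261  0.0204] rot [179.96   0.43  -6.86] q [  13.7   27.1  -17.2   96.8    9.1   57.9 -103.5] F [-12.3   1.1  11.2] t 13.7 grip 0.0492
units dx dy dz [ 0.03  0.01 -0.01] rz -0.0 max 0.03
tool in station mm [ 1.  64.8]
```

View pics/s4.png

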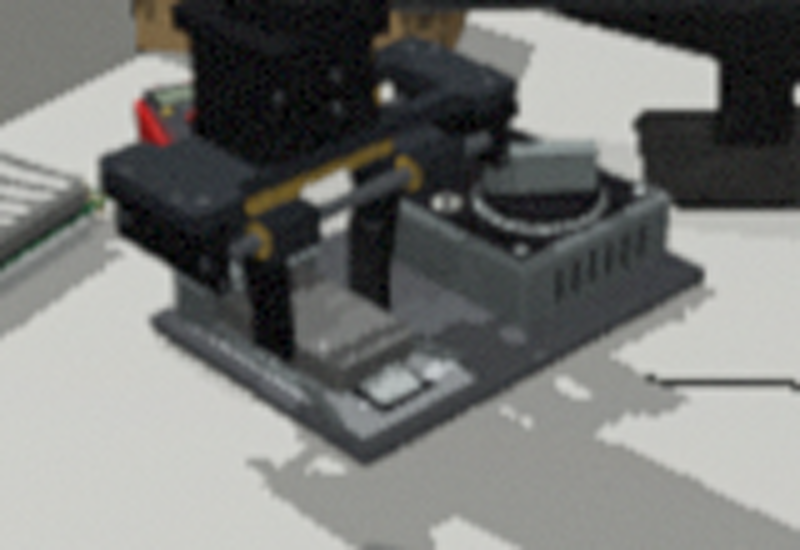

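Call:
carry_out --plan '[{"fingers": 1,"dx": -0.04,"dy": 0,"dz": 0,"rx": 0,"ry": 0,"rz": 0},{"fingers": -1,"dx": 0,"dy": 0,"dz": 0,"rx": 0,"ry": 0,"rz": 0},{"fingers": -1,"dx": 0,"dy": 0,"dz": 0,"rx": 0,"ry": 0,"rz": 0},{"fingers": -1,"dx": 0,"dy": 0,"dz": 0,"rx": 0,"ry": 0,"rz": 0},{"fingers": -1,"dx": 0,"dy": 0,"dz": -0.3,"rx": 0,"ry": 0,"rz": 0},{"fingers": -1,"dx": 0,"dy": 0,"dz": -0.8,"rx": 0,"ry": 0,"rz": 0},{"fingers": -1,"dx": 0,"dy": 0,"dz": -1,"rx": 0,"ry": 0,"rz": 0},{"fingers": -1,"dx": 0,"dy": 0,"dz": -1,"rx": 0,"ry": 0,"rz": 0},{"fingers": -1,"dx": 0,"dy": 0,"dz": -0.3,"rx": 0,"ry": 0,"rz": 0}]'

```text
time_s: 14.88
tool_pos: [0.6344, -0.0268, 0.1246]
tool_rot: [-180.0, -0.3, -6.9]
force: [0.5, -0.7, -0.2]
grip_width: 0.0868
```

```bash
python3 st.py -14 -70 0.12 44;  python3 - <<'E'
from h import *
d=imaging.read_camera("scene"); crop(d,200,150,360,260,5,"s5.png")
E
```

```text
target 0.5994391650043985 -0.15812665571365436
pos [ 0.6344 -0.0268  0.1246] rot [-179.99   -0.27   -6.88] q [  14.6   21.   -18.1   92.1    6.9   67.8 -101.9] F [ 0.5 -0.7 -0.2] t 14.88 grip 0.0868
units dx dy dz [-0.63  4.49  0.15] rz -5.09 max 4.49
tool in station mm [ 5.  64.6]
```

View pics/s5.png

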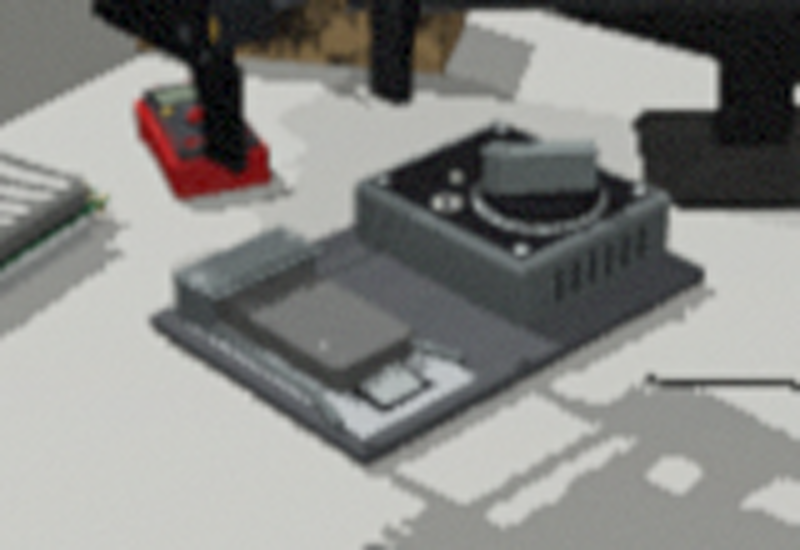

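```bash
cat > ov.py <<'E'
from h import *
import st,sys
d=imaging.read_camera("scene")
x0,y0,x1,y1,k=225,185,320,250,8
im=cv2.resize(d["color"][y0:y1,x0:x1,::-1],None,fx=k,fy=k,interpolation=cv2.INTER_CUBIC)
px=lambda x,y,z:tuple(int(v) for v in ((proj(d,[*st.stn(x,y),z])-[x0,y0]+.45)*k))
def L(a,b,c): cv2.line(im,px(*a),px(*b),c,1)
G=(0,255,0)
L((-40,40,.028),(-40,90,.028),G);L((-40,90,.028),(35,90,.028),G);L((-40,40,.028),(35,40,.028),G)
L((-40,90,.028),(-40,90,.012),G);L((-40,40,.012),(-40,90,.012),G)
L((-42.5,53,.0165),(-42.5,77,.0165),(0,0,255));L((-48,53,.0165),(-48,77,.0165),(0,0,255)); L((-42.5,53,.012),(-42.5,77,.012),(255,0,0));L((-66,53,.012),(-66,77,.012),(255,0,0))
cv2.imwrite("pics/"+sys.argv[1],im)
im=cv2.resize(d["color"][y0:y1,x0:x1,::-1],None,fx=k,fy=k,interpolation=cv2.INTER_CUBIC); cv2.imwrite("pics/raw_"+sys.argv[1],im)
E
python3 ov.py ov5.png
```

```text
(no output)
```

View pics/ov5.png

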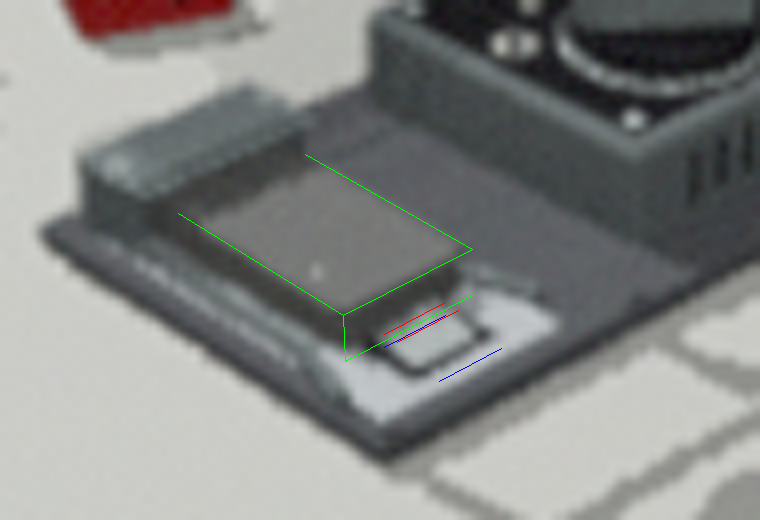

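View pics/raw_ov5.png

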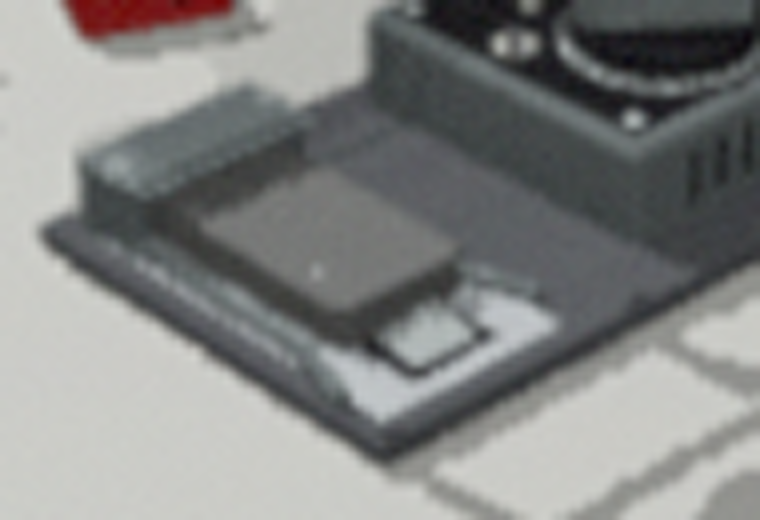

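```bash
python3 - <<'E'
from h import *
a=cv2.imread("pics/scene0.png"); b=imaging.read_camera("scene")["color"][:,:,::-1]
f=lambda i:cv2.resize(i[215:240,262:300],None,fx=10,fy=10,interpolation=cv2.INTER_NEAREST)
cv2.imwrite("pics/cmp.png",np.hstack([f(a),f(b)]))
E
```

```text
(no output)
```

View pics/cmp.png

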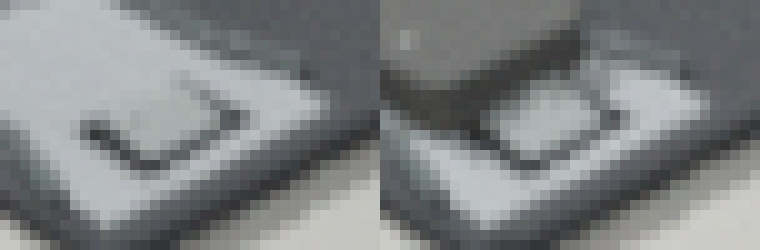

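Call:
carry_out --plan '[{"fingers": -1,"dx": -0.3,"dy": 0.5,"dz": 0,"rx": 0,"ry": 0,"rz": 0},{"fingers": -1,"dx": -0.3,"dy": 0.9,"dz": 0,"rx": 0,"ry": 0,"rz": 0},{"fingers": -1,"dx": 0,"dy": 0.6,"dz": 0,"rx": 0,"ry": 0,"rz": 0},{"fingers": -1,"dx": 0,"dy": 0,"dz": 0,"rx": 0,"ry": 0,"rz": -0.5},{"fingers": -1,"dx": 0,"dy": 0,"dz": 0,"rx": 0,"ry": 0,"rz": -0.9},{"fingers": -1,"dx": 0,"dy": 0,"dz": 0,"rx": 0,"ry": 0,"rz": -0.9},{"fingers": -1,"dx": 0,"dy": 0,"dz": 0,"rx": 0,"ry": 0,"rz": -0.9},{"fingers": -1,"dx": 0,"dy": 0,"dz": 0,"rx": 0,"ry": 0,"rz": -0.9},{"fingers": -1,"dx": 0,"dy": 0,"dz": 0,"rx": 0,"ry": 0,"rz": -0.95},{"fingers": -1,"dx": 0,"dy": 0,"dz": 0,"rx": 0,"ry": 0,"rz": 0}]'

```text
time_s: 16.27
tool_pos: [0.6072, -0.0849, 0.1211]
tool_rot: [-179.9, 0.0, 43.5]
force: [-0.8, 0.3, 0.7]
grip_width: 0.0872
```

```bash
python3 st.py -14 -70 0.12 44;  python3 - <<'E'
from h import *
d=imaging.read_camera("scene"); cv2.imwrite("pics/s6.png",d["color"][:,:,::-1])
d=imaging.read_camera("top"); crop(d,230,120,390,240,5,"t6.png")
E
```

```text
target 0.5994391650043985 -0.15812665571365436
pos [ 0.6072 -0.0849  0.1211] rot [-1.7995e+02  3.0000e-02  4.3470e+01] q [ 25.3  19.6 -24.1  95.    8.5  67.2 -47.4] F [-0.8  0.3  0.7] t 16.27 grip 0.0872
units dx dy dz [-1.87  1.59  0.04] rz -0.05 max 1.87
tool in station mm [-15.    3.6]
```

View pics/s6.png

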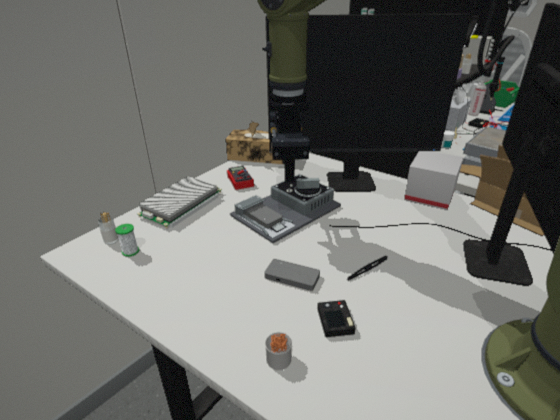

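View pics/t6.png

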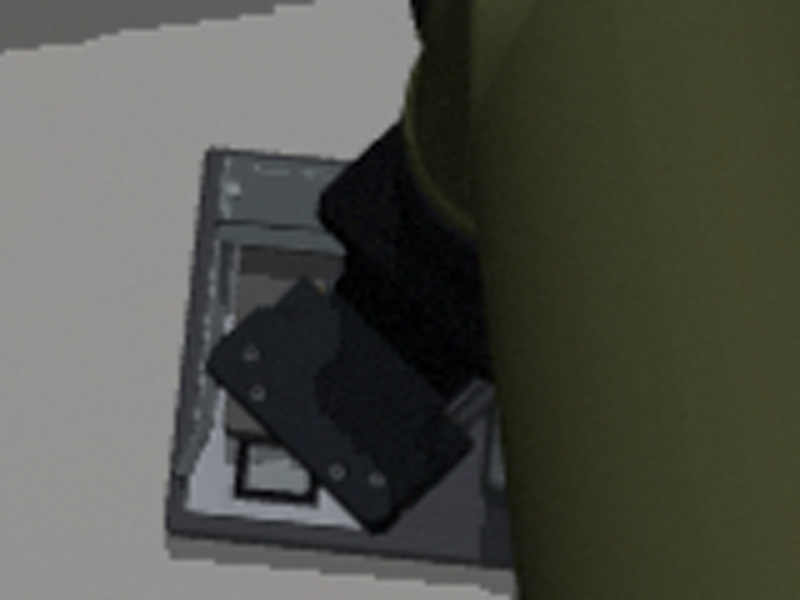

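Call:
carry_out --plan '[{"fingers": -1,"dx": -0.4,"dy": 0.3,"dz": 0,"rx": 0,"ry": 0,"rz": -0.05},{"fingers": -1,"dx": -0.6,"dy": 0.5,"dz": 0,"rx": 0,"ry": 0,"rz": 0},{"fingers": -1,"dx": -0.5,"dy": 0.45,"dz": 0,"rx": 0,"ry": 0,"rz": 0},{"fingers": -1,"dx": -0.37,"dy": 0.34,"dz": 0,"rx": 0,"ry": 0,"rz": 0},{"fingers": -1,"dx": 0,"dy": 0,"dz": 0,"rx": 0,"ry": 0,"rz": 0}]'

```text
time_s: 17.0
tool_pos: [0.6001, -0.1596, 0.1216]
tool_rot: [180.0, 0.0, 43.9]
force: [0.3, -0.5, 0.4]
grip_width: 0.0869
```

```bash
python3 st.py -14 -70 0.059 44;  python3 - <<'E'
from h import *
d=imaging.read_camera("scene"); crop(d,220,100,380,220,5,"s7.png")
d=imaging.read_camera("top"); crop(d,250,130,350,240,7,"t7.png")
E
```

```text
target 0.5994391650043985 -0.15812665571365436
pos [ 0.6001 -0.1596  0.1216] rot [1.7999e+02 3.0000e-02 4.3940e+01] q [ 30.4  20.2 -22.1  94.    8.1  67.4 -39.6] F [ 0.3 -0.5  0.4] t 17.0 grip 0.0869
units dx dy dz [ 0.02 -0.05  2.09] rz -0.01 max 2.09
tool in station mm [-13.2 -71.3]
```

View pics/s7.png

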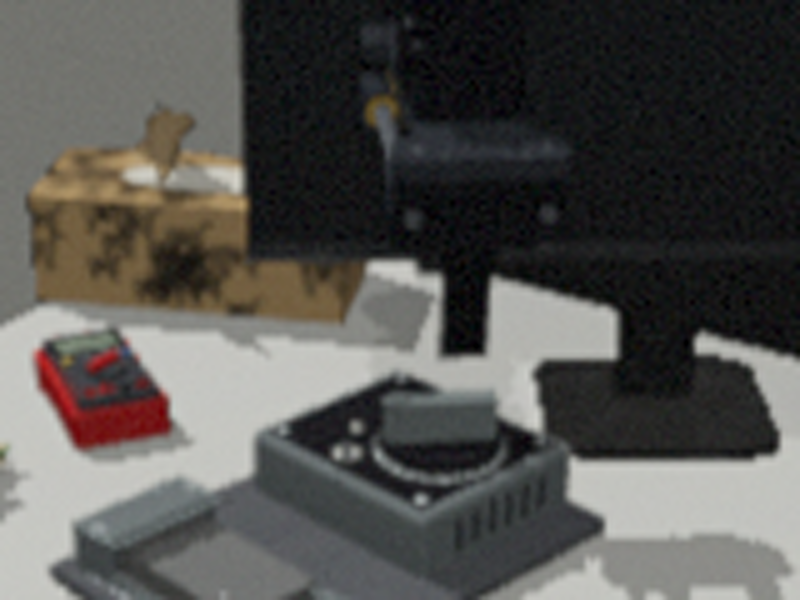

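View pics/t7.png

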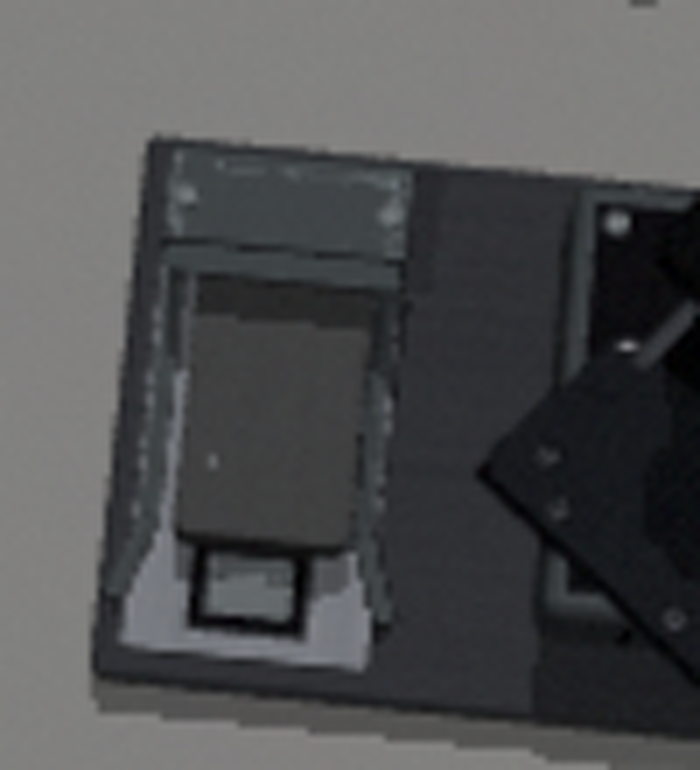

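```bash
python3 - <<'E'
from h import *
import st
d=imaging.read_camera("top")
R=lambda u,v,z:st.inv(ray(d,250+u/7-.43,130+v/7-.43,z)).round(1)
print("rear",R(190,540,.028),R(340,551,.028),R(262,546,.028),"sides",R(184,450,.028),R(366,450,.028))
print("nose far",R(250,555,.0165),"near flat/ramp line",R(250,575,.0165),R(250,575,.012),"near edge",R(250,618,.012))
print("hood edge",R(280,250,.037),"lip",R(280,277,.040),"fence in",R(183,400,.016),R(378,400,.016))
E
```

```text
rear [-42.3  82.7] [-41.2  40.8] [-41.9  62.5] sides [-16.7  87. ] [-11.5  36.2]
nose far [-42.3  65.6] near flat/ramp line [-48.   65.1] [-47.   65.1] near edge [-59.4  63.9]
hood edge [41.5 65.7] lip [32.7 65. ] fence in [ 0.9 89. ] [ 6.6 33.8]
```

```bash
python3 - <<'E'
from h import *
import st
d=imaging.read_camera("top")
g=np.mean([cv2.cvtColor(imaging.read_camera("top")["color"],cv2.COLOR_RGB2GRAY) for _ in range(4)],0).astype(np.float32)
for y in (85,82,79,65,62,50,47,44):
    out=[]
    for x in np.arange(-60,-30,1.0):
        u,v=proj(d,[*st.stn(x,y),.028]); out.append(int(cv2.getRectSubPix(g,(1,1),(float(u),float(v)))[0,0]))
    print(y,list(zip(range(-60,-30),out)))
E
```

```text
85 [(-60, 119), (-59, 119), (-58, 119), (-57, 119), (-56, 119), (-55, 117), (-54, 101), (-53, 84), (-52, 80), (-51, 77), (-50, 77), (-49, 77), (-48, 77), (-47, 77), (-46, 77), (-45, 75), (-44, 63), (-43, 50), (-42, 37), (-41, 27), (-40, 39), (-39, 52), (-38, 58), (-37, 62), (-36, 63), (-35, 63), (-34, 63), (-33, 63), (-32, 63), (-31, 63)]
82 [(-60, 92), (-59, 88), (-58, 86), (-57, 85), (-56, 81), (-55, 77), (-54, 65), (-53, 50), (-52, 48), (-51, 49), (-50, 48), (-49, 46), (-48, 49), (-47, 54), (-46, 55), (-45, 54), (-44, 42), (-43, 29), (-42, 26), (-41, 28), (-40, 40), (-39, 56), (-38, 61), (-37, 63), (-36, 63), (-35, 63), (-34, 64), (-33, 64), (-32, 64), (-31, 63)]
79 [(-60, 22), (-59, 23), (-58, 23), (-57, 22), (-56, 20), (-55, 17), (-54, 13), (-53, 12), (-52, 12), (-51, 11), (-50, 12), (-49, 14), (-48, 15), (-47, 15), (-46, 13), (-45, 10), (-44, 11), (-43, 17), (-42, 22), (-41, 29), (-40, 39), (-39, 53), (-38, 61), (-37, 63), (-36, 64), (-35, 64), (-34, 64), (-33, 64), (-32, 63), (-31, 63)]
65 [(-60, 100), (-59, 103), (-58, 103), (-57, 103), (-56, 103), (-55, 103), (-54, 104), (-5
[... 909 characters left out ...]
(-32, 63), (-31, 63)]
47 [(-60, 111), (-59, 105), (-58, 105), (-57, 102), (-56, 88), (-55, 76), (-54, 69), (-53, 64), (-52, 65), (-51, 66), (-50, 65), (-49, 65), (-48, 66), (-47, 68), (-46, 69), (-45, 67), (-44, 52), (-43, 38), (-42, 30), (-41, 27), (-40, 45), (-39, 59), (-38, 61), (-37, 63), (-36, 64), (-35, 64), (-34, 64), (-33, 64), (-32, 64), (-31, 64)]
44 [(-60, 122), (-59, 122), (-58, 122), (-57, 123), (-56, 120), (-55, 118), (-54, 103), (-53, 86), (-52, 83), (-51, 81), (-50, 81), (-49, 81), (-48, 81), (-47, 80), (-46, 80), (-45, 80), (-44, 61), (-43, 40), (-42, 32), (-41, 25), (-40, 40), (-39, 58), (-38, 61), (-37, 64), (-36, 64), (-35, 63), (-34, 63), (-33, 63), (-32, 63), (-31, 63)]
```

Profiles across the rear edge put it at x = -40 mm, which is exactly home. The nose is clear of the bank, with a gap, and sits where an up catch should. Next I'll lower over the selector bar and grip it.

Call:
carry_out --plan '[{"fingers": -1,"dx": 0,"dy": -0.04,"dz": 0.5,"rx": 0,"ry": 0,"rz": 0},{"fingers": -1,"dx": 0,"dy": 0,"dz": 0.8,"rx": 0,"ry": 0,"rz": 0},{"fingers": -1,"dx": 0,"dy": 0,"dz": 0.6,"rx": 0,"ry": 0,"rz": 0},{"fingers": -1,"dx": 0,"dy": 0,"dz": 0.15,"rx": 0,"ry": 0,"rz": 0},{"fingers": -1,"dx": 0,"dy": 0,"dz": 0,"rx": 0,"ry": 0,"rz": 0}]'

```text
time_s: 18.02
tool_pos: [0.5996, -0.1565, 0.06]
tool_rot: [-180.0, 0.0, 44.1]
force: [1.0, -0.1, 1.3]
grip_width: 0.087
```

```bash
python3 st.py -14 -70 0.058 44;  python3 - <<'E'
from h import *
d=imaging.read_camera("scene"); crop(d,250,130,370,220,6,"s8.png")
E
```

```text
target 0.5994391650043985 -0.15812665571365436
pos [ 0.5996 -0.1565  0.06  ] rot [-1.7998e+02  1.0000e-02  4.4120e+01] q [ 29.8  23.5 -21.6  97.3   9.7  61.1 -40.8] F [ 1.  -0.1  1.3] t 18.02 grip 0.087
units dx dy dz [-0.04  0.03  0.07] rz 0.01 max 0.07
tool in station mm [-14.1 -68.4]
```

View pics/s8.png

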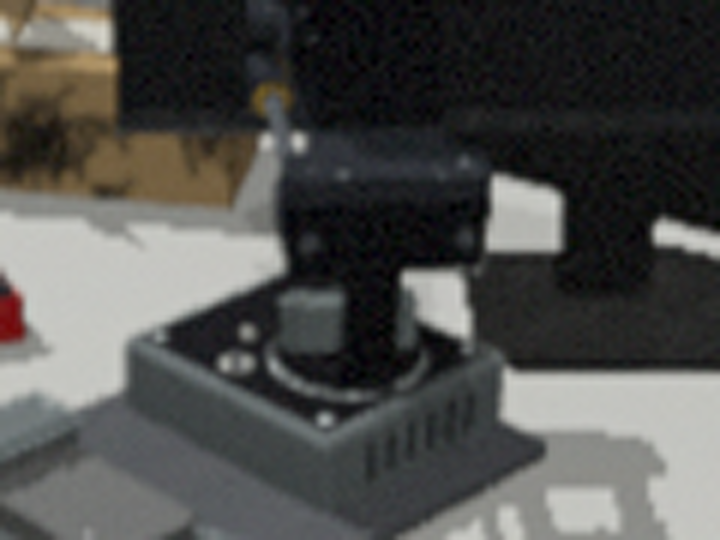

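Call:
carry_out --plan '[{"fingers": 1,"dx": 0,"dy": 0.04,"dz": 0.03,"rx": 0,"ry": 0,"rz": 0},{"fingers": 1,"dx": 0,"dy": 0,"dz": 0,"rx": 0,"ry": 0,"rz": 0},{"fingers": 1,"dx": 0,"dy": 0,"dz": 0,"rx": 0,"ry": 0,"rz": 0},{"fingers": 1,"dx": 0,"dy": 0,"dz": 0,"rx": 0,"ry": 0,"rz": 0},{"fingers": 1,"dx": 0,"dy": 0,"dz": 0,"rx": 0,"ry": 0,"rz": 0},{"fingers": 1,"dx": 0,"dy": 0,"dz": 0,"rx": 0,"ry": 0,"rz": 0}]' --force 40

```text
time_s: 18.82
tool_pos: [0.6004, -0.1575, 0.0593]
tool_rot: [-180.0, 0.0, 44.1]
force: [0.7, 0.8, -0.4]
grip_width: 0.035
```

```bash
python3 st.py -14 -70 0.058 -24
```

```text
target 0.5994391650043985 -0.15812665571365436
pos [ 0.6004 -0.1575  0.0593] rot [-1.800e+02  1.000e-02  4.412e+01] q [ 29.8  23.6 -21.6  97.2   9.7  61.  -40.8] F [ 0.7  0.8 -0.4] t 18.82 grip 0.035
units dx dy dz [-0.04 -0.01  0.04] rz 6.81 max 0.04
tool in station mm [-13.1 -69.2]
```

Call:
carry_out --plan '[{"fingers": 1,"dx": 0,"dy": 0,"dz": 0,"rx": 0,"ry": 0,"rz": 0},{"fingers": 1,"dx": 0,"dy": 0,"dz": 0,"rx": 0,"ry": 0,"rz": 0},{"fingers": 1,"dx": 0,"dy": 0,"dz": 0,"rx": 0,"ry": 0,"rz": 0},{"fingers": 1,"dx": 0,"dy": 0,"dz": 0,"rx": 0,"ry": 0,"rz": 0}]'

```text
time_s: 19.32
tool_pos: [0.6009, -0.158, 0.0594]
tool_rot: [179.9, -0.0, 44.1]
force: [3.0, -1.8, -2.3]
grip_width: 0.0137
```

Call:
carry_out --plan '[{"fingers": 1,"dx": 0,"dy": 0,"dz": 0,"rx": 0,"ry": 0,"rz": 0.4},{"fingers": 1,"dx": 0,"dy": 0,"dz": 0,"rx": 0,"ry": 0,"rz": 0.6},{"fingers": 1,"dx": 0,"dy": 0,"dz": 0,"rx": 0,"ry": 0,"rz": 0.6},{"fingers": 1,"dx": 0,"dy": 0,"dz": 0,"rx": 0,"ry": 0,"rz": 0.6}]'

```text
time_s: 19.82
tool_pos: [0.6007, -0.1577, 0.0594]
tool_rot: [179.9, 0.0, 22.1]
force: [1.0, -2.0, -1.2]
grip_width: 0.0138
```

```bash
python3 st.py -14 -70 0.058 -24; python3 -c "
from cell import sensors;print(sensors.get_obs()['wrist_torque'])"
```

```text
target 0.5994391650043985 -0.15812665571365436
pos [ 0.6007 -0.1577  0.0594] rot [179.92   0.    22.1 ] q [ 26.7  23.2 -17.8  97.3   8.   60.8 -61.5] F [ 1.  -2.  -1.2] t 19.82 grip 0.0138
units dx dy dz [-0.04 -0.    0.05] rz 4.61 max 0.05
tool in station mm [-12.8 -69.4]
[-0.31538586 -0.38175612  0.93675296]
```

Call:
carry_out --plan '[{"fingers": 1,"dx": 0,"dy": 0,"dz": 0,"rx": 0,"ry": 0,"rz": 0.7},{"fingers": 1,"dx": 0,"dy": 0,"dz": 0,"rx": 0,"ry": 0,"rz": 0.7},{"fingers": 1,"dx": 0,"dy": 0,"dz": 0,"rx": 0,"ry": 0,"rz": 0.7},{"fingers": 1,"dx": 0,"dy": 0,"dz": 0,"rx": 0,"ry": 0,"rz": 0.7},{"fingers": 1,"dx": 0,"dy": 0,"dz": 0,"rx": 0,"ry": 0,"rz": 0.7},{"fingers": 1,"dx": 0,"dy": 0,"dz": 0,"rx": 0,"ry": 0,"rz": 0.7},{"fingers": 1,"dx": 0,"dy": 0,"dz": 0,"rx": 0,"ry": 0,"rz": 0.4},{"fingers": 1,"dx": 0,"dy": 0,"dz": 0,"rx": 0,"ry": 0,"rz": 0}]'

```text
time_s: 20.82
tool_pos: [0.6005, -0.1566, 0.0594]
tool_rot: [-180.0, 0.0, -23.8]
force: [0.4, 0.7, -0.5]
grip_width: 0.0139
```

```bash
python3 st.py -14 -70 0.058 -24; python3 - <<'E'
from h import *
print(sensors.get_obs()['wrist_torque'])
d=imaging.read_camera("scene"); crop(d,220,110,380,240,5,"s9.png")
E
```

```text
target 0.5994391650043985 -0.15812665571365436
pos [ 0.6005 -0.1566  0.0594] rot [-1.7998e+02  2.0000e-02 -2.3790e+01] q [  20.5   22.4  -10.1   97.5    4.4   60.5 -104.9] F [ 0.4  0.7 -0.5] t 20.82 grip 0.0139
units dx dy dz [-0.01  0.06  0.05] rz 0.02 max 0.06
tool in station mm [-13.2 -68.4]
[ 0.24427871 -0.13117669  0.11392915]
```

View pics/s9.png

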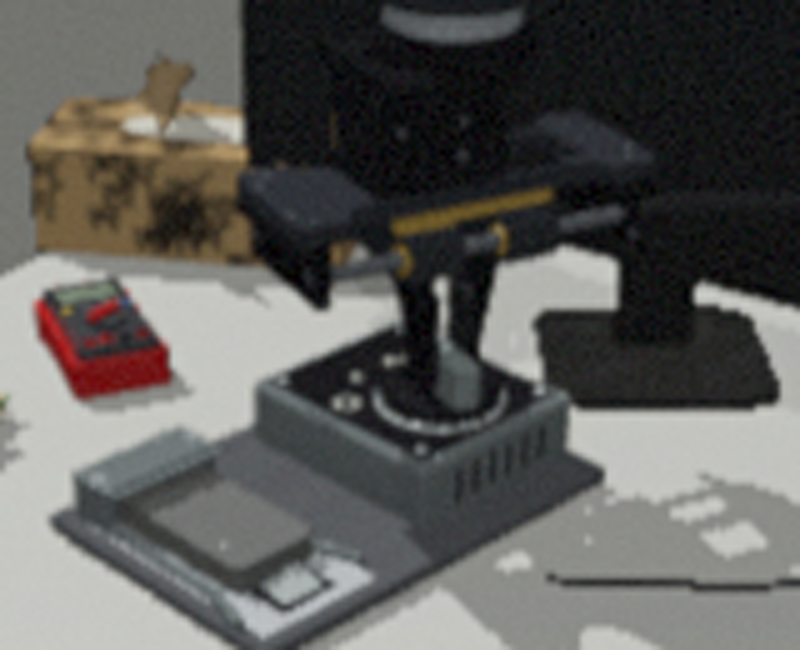

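Both the turn and the dock look right. I'll open, lift straight up, and move clear to the left for a check.

Call:
carry_out --plan '[{"fingers": -1,"dx": 0,"dy": 0,"dz": 0,"rx": 0,"ry": 0,"rz": 0},{"fingers": -1,"dx": 0,"dy": 0,"dz": 0,"rx": 0,"ry": 0,"rz": 0},{"fingers": -1,"dx": 0,"dy": 0,"dz": 0,"rx": 0,"ry": 0,"rz": 0},{"fingers": -1,"dx": 0,"dy": 0,"dz": 0,"rx": 0,"ry": 0,"rz": 0},{"fingers": -1,"dx": 0,"dy": 0,"dz": 0,"rx": 0,"ry": 0,"rz": 0},{"fingers": -1,"dx": 0,"dy": 0,"dz": -0.3,"rx": 0,"ry": 0,"rz": 0},{"fingers": -1,"dx": 0,"dy": 0,"dz": -0.8,"rx": 0,"ry": 0,"rz": 0},{"fingers": -1,"dx": 0,"dy": 0,"dz": -1,"rx": 0,"ry": 0,"rz": 0},{"fingers": -1,"dx": 0,"dy": 0,"dz": -1,"rx": 0,"ry": 0,"rz": 0},{"fingers": -1,"dx": 0,"dy": 0,"dz": -1,"rx": 0,"ry": 0,"rz": 0}]'

```text
time_s: 22.12
tool_pos: [0.6005, -0.1574, 0.1841]
tool_rot: [-180.0, -0.1, -23.9]
force: [0.1, 0.2, -0.7]
grip_width: 0.0867
```

Call:
carry_out --plan '[{"fingers": -1,"dx": -0.5,"dy": -0.9,"dz": -0.2,"rx": 0,"ry": 0,"rz": 0},{"fingers": -1,"dx": -0.5,"dy": -1,"dz": 0,"rx": 0,"ry": 0,"rz": 0},{"fingers": -1,"dx": -0.5,"dy": -1,"dz": 0,"rx": 0,"ry": 0,"rz": 0},{"fingers": -1,"dx": -0.5,"dy": -1,"dz": 0,"rx": 0,"ry": 0,"rz": 0},{"fingers": -1,"dx": -0.5,"dy": -1,"dz": 0,"rx": 0,"ry": 0,"rz": 0},{"fingers": -1,"dx": 0,"dy": -1,"dz": 0,"rx": 0,"ry": 0,"rz": 0},{"fingers": -1,"dx": 0,"dy": -1,"dz": 0,"rx": 0,"ry": 0,"rz": 0},{"fingers": -1,"dx": 0,"dy": -1,"dz": 0,"rx": 0,"ry": 0,"rz": 0},{"fingers": -1,"dx": 0,"dy": -1,"dz": 0,"rx": 0,"ry": 0,"rz": 0},{"fingers": -1,"dx": 0,"dy": -1,"dz": 0,"rx": 0,"ry": 0,"rz": 0},{"fingers": -1,"dx": 0,"dy": -0.6,"dz": 0,"rx": 0,"ry": 0,"rz": 0},{"fingers": -1,"dx": 0,"dy": 0,"dz": 0,"rx": 0,"ry": 0,"rz": 0}]'

```text
time_s: 23.62
tool_pos: [0.6592, 0.1624, 0.1883]
tool_rot: [-180.0, 0.0, -23.8]
force: [-0.6, -0.3, -0.3]
grip_width: 0.087
```

```bash
python3 - <<'E'
from h import *
o=sensors.get_obs(); print(o["time_s"],o["tool_pos"],o["force"])
d=imaging.read_camera("top"); crop(d,250,135,410,250,5,"t10.png")
d=imaging.read_camera("scene"); crop(d,220,160,350,245,6,"s10.png")
E
```

```text
23.625 [0.65921649 0.1623845  0.18834835] [-0.5774866  -0.26928488 -0.25356887]
```

View pics/t10.png

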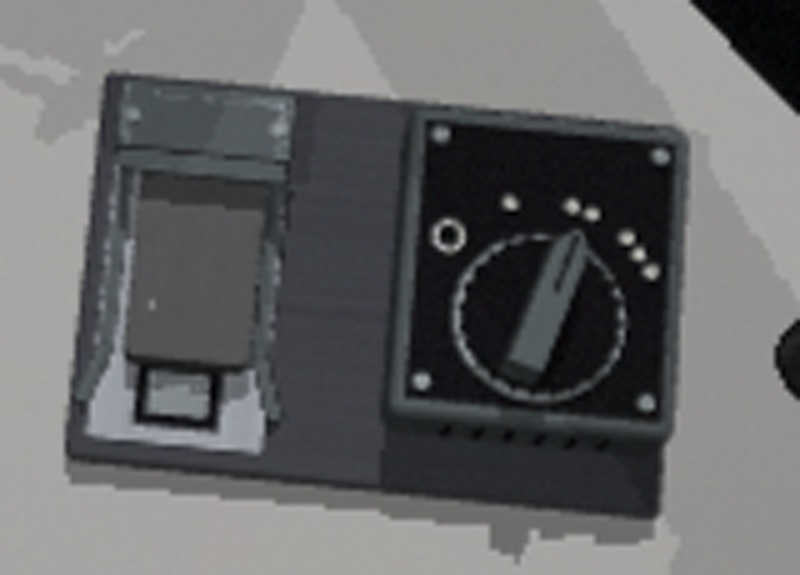

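View pics/s10.png

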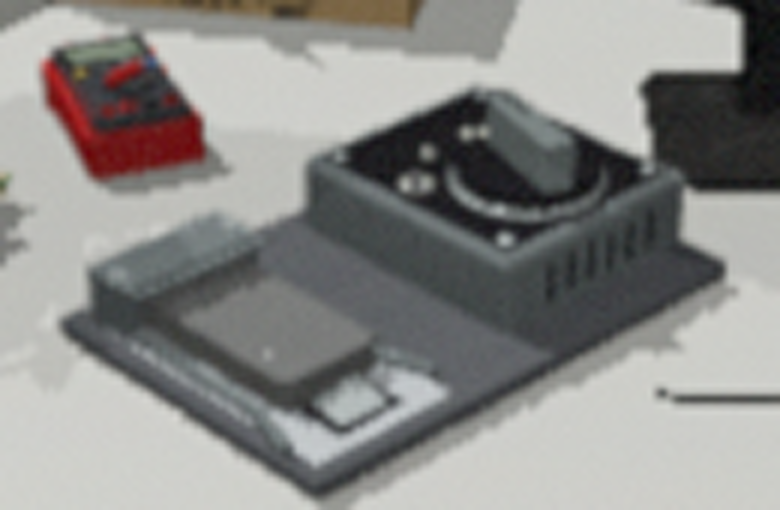

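```bash
python3 - <<'E'
from h import *
import st
d=imaging.read_camera("top")
a=ray(d,250+580/5,135+235/5,.076);b=ray(d,250+527/5,135+367/5,.076);v=a-b
print("sel",st.P[2]-np.arctan2(v[1],v[0]))
from cell import ticket
print(sensors.get_obs()["joint_velocities"].round(2)); print(ticket.sign_off())
E
```

```text
sel 0.3021372494507472
[ 0.46 -0.19  0.23  0.21 -0.07 -0.2  -0.16]
the job is handed in; nothing more can be done
None
```

The power bank is home in the dock and the selector is at the two-dot mark. I handed the job in at about 24 s of the 61 s allowed, with the arm clear of everything.

**What I did:** I picked the grey bank farthest from the base and lowered it onto the dock floor just short of the hood. I slid it under the hood until the push force rose with no more motion, then released it. Then I gripped the selector bar, turned it from the ring to the two-dot mark and let go.

**Last checks:**
- **Bank position:** its rear edge measured at station x of about -40 mm, which is the home position. It lay flat and straight between the fences.
- **Catch:** the nose is fully clear of the bank, with a gap in front of it. In the top view its edges lie where they should if it is up (-42.3 and -48.0 mm). I could only judge its height from the pictures; the scene view was too coarse to confirm it.
- **Selector:** it measured 0.302 rad after release, against a target of 0.3.
- **Contact:** the gripper was open and raised, and the measured force was near zero.

**Disagreement:** a rough reading of the fence edges in the top view put the dock about 3 mm off my station fit sideways. The catch and hood readings agreed with the fit, and the bank sits centred between the fences as seen.

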